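Hang truck hangers across the drying rack and start the blower timer

TASK

The cleaned truck hangers have to dry. First turn the drying rack's gauge knob to its index mark so that the rails are the right distance apart, then hang every hanger across the gap, its body between the rails and its axle ends resting level in a facing pair of notches, one hanger to a pair; when all of them hang there, turn the blower timer's knob to its index mark. The number of hangers varies, and the other things on the bench stay where they are.

Things in the scene. Friction and masses are not known exactly. Their poses are not given: they have to be found in the camera images.
- rack: Grey drying rack, fixed. Origin on the bench, under the middle of the hanging place. Two toothed steel rails 236 mm long (x), 14 mm thick, on a 10 mm base 250 mm long. Four V notches in each (90 degrees, 24 mm wide, bottom at z = 56, tooth tops z = 68 mm) face each other at x = -87, -29, 29, 87 mm. An axle lying in a facing pair has its centre at z = 62 mm and runs along y.
- rail_fixed (a point): Middle of the fixed rail's top on its inner face, at y = -50, z = 68 mm in the rack's frame. Axes as the rack.
- rail_sliding (a point): Middle of the sliding rail's top on its inner face, z = 68 mm in the rack's frame, at y = +100 mm minus 20 mm per rad of the gauge knob: +50 mm (gap 100 mm) when the knob is at its mark. Axes as the rack.
- gauge_knob (a joint): Angle of the rack's gauge knob, rad, grows clockwise seen from above, stops at 0 and 3.3. It moves the sliding rail (rack and pinion, friction about 0.08 N m, stays where left). At 2.5 the pointer is on the long white index mark, on the side of the knob towards the rack's -x. Starts at 0.3 to 1.0.
- gauge_knob_grip (a point): Black bar-grip gauge knob of the rack, at x = 0, y = 175 mm in its frame. Point on its turning axis, 56 mm above the bench; x is where the bar's white pointer line points, z up. Bar 44 mm long (x), 12 mm wide, top 12 mm above the point, foot 14 mm below it on a 42 mm skirt; stands on a flat 34 mm high block (76 x 80 mm).
- timer: White blower timer box, fixed, 70 x 70 mm, 34 mm high; origin under its centre. Its knob stands on top in the middle; the long black index mark lies on the side of the knob towards the box's -x.
- timer_knob (a joint): Angle of the timer knob, rad, grows clockwise seen from above, stops at 0 and 3.6, friction 0.04 N m, stays where left. At 2.6 the pointer is on the long black index mark. Starts at 0.2 to 0.9.
- timer_knob_grip (a point): Black bar-grip knob of the timer. Point on its turning axis, 56 mm above the bench; x is where the bar's white pointer line points, z up. Bar 44 mm long (x), 12 mm wide, top 12 mm above the point, foot 14 mm below it on a 42 mm skirt; stands on a flat 34 mm high block.
- hanger0: Aluminium truck hanger, 240 g, one of 3 or 4 alike (None if absent). Origin on its steel axle, at the middle; y along the axle, z up as it stands. Axle 8 mm thick, 150 mm long, each end sticks out 33 mm. Body 84 mm (y) x 26 mm (x), 10 mm above to 10 mm below the axle; below it a seat 44 x 26 mm down to 24 mm under the axle. Stands on a 3 mm mat: origin starts 27 mm high.
- hanger1: Aluminium truck hanger, 240 g, one of 3 or 4 alike (None if absent). Origin on its steel axle, at the middle; y along the axle, z up as it stands. Axle 8 mm thick, 150 mm long, each end sticks out 33 mm. Body 84 mm (y) x 26 mm (x), 10 mm above to 10 mm below the axle; below it a seat 44 x 26 mm down to 24 mm under the axle. Stands on a 3 mm mat: origin starts 27 mm high.
- hanger2: Aluminium truck hanger, 240 g, one of 3 or 4 alike (None if absent). Origin on its steel axle, at the middle; y along the axle, z up as it stands. Axle 8 mm thick, 150 mm long, each end sticks out 33 mm. Body 84 mm (y) x 26 mm (x), 10 mm above to 10 mm below the axle; below it a seat 44 x 26 mm down to 24 mm under the axle. Stands on a 3 mm mat: origin starts 27 mm high.
- hanger3: Aluminium truck hanger, 240 g, one of 3 or 4 alike (None if absent). Origin on its steel axle, at the middle; y along the axle, z up as it stands. Axle 8 mm thick, 150 mm long, each end sticks out 33 mm. Body 84 mm (y) x 26 mm (x), 10 mm above to 10 mm below the axle; below it a seat 44 x 26 mm down to 24 mm under the axle. Stands on a 3 mm mat: origin starts 27 mm high.
- wheel: Bystander, to be left alone: cream longboard wheel lying flat, 66 mm across, 45 mm high; origin at its underside.
- baseplate: Bystander, to be left alone: bronze-finish truck baseplate, 80 x 55 mm, 34 mm high at its pin; origin at its underside.
- bushing_cup: Bystander, to be left alone: blue plastic cup, 62 mm across, 52 mm high; origin at its underside.
- hex_keys: Bystander, to be left alone: red holder 34 x 95 x 30 mm with upright steel hex keys up to 92 mm high; origin at its underside.
- skate_tool: Bystander, to be left alone: dark steel T-shaped skate tool, 121 x 100 mm, 20 mm high; origin at its underside.
- riser_pads: Bystander, to be left alone: black rubber riser pads, 85 x 58 mm, 14 mm high; origin at its underside.
- grease_tin: Bystander, to be left alone: plain metal tin, 54 mm across, 40 mm high; origin at its underside.
Mind the look-alikes: they are no part of the job. Leave any black or brown look-alike of the hanger2 alone.

How it is judged:
On the way, in this order (a step that is already met when the one before it is completed fails the run):
1. the gauge knob is at its index mark (value of joint gauge_knob between 2.38 and 2.62 rad and velocity of joint gauge_knob between -0.05 and 0.05 rad/s), for 0.3 s.
2. every hanger hangs across the two rails in the notches, the gauge still at its mark (z of hanger0 in the frame of rack between 0.058 and 0.0655 m and y of hanger0 in the frame of rack between -0.014 and 0.014 m and x of hanger0 in the frame of rack between -0.1 and 0.1 m and angle between the y axis of each of hanger0, hanger1, hanger2, hanger3 and the y axis of rack, either way round below 0.1 rad and linear speed of each of hanger0, hanger1, hanger2, hanger3 below 0.03 m/s and z of hanger1 in the frame of rack between 0.058 and 0.0655 m and y of hanger1 in the frame of rack between -0.014 and 0.014 m and x of hanger1 in the frame of rack between -0.1 and 0.1 m and z of hanger2 in the frame of rack between 0.058 and 0.0655 m and y of hanger2 in the frame of rack between -0.014 and 0.014 m and x of hanger2 in the frame of rack between -0.1 and 0.1 m and z of hanger3 in the frame of rack between 0.058 and 0.0655 m and y of hanger3 in the frame of rack between -0.014 and 0.014 m and x of hanger3 in the frame of rack between -0.1 and 0.1 m and value of joint gauge_knob between 2.38 and 2.62 rad), for 0.3 s.
3. the timer knob is at its index mark (value of joint timer_knob between 2.48 and 2.72 rad), for 0.3 s.
At the end, for the whole second after the job is handed in: Both knobs within 0.12 rad of their marks; each hanger present at rest with its axle in facing notches: axle centre 58 to 65.5 mm above the bench, its middle within 14 mm of the middle of the gap, axle within 0.1 rad of the rack's y (all of step 2 and all of step 3); the robot touches nothing.
It fails at once if a bystander was pushed more than 5 cm away (distance of any of wheel, baseplate, bushing_cup, hex_keys, skate_tool, riser_pads, grease_tin from where it was at the start of the episode above 0.05 m).
Of hanger0, hanger1, hanger2, hanger3 only 3 to 4 are there at a start; the rules pass over those that are not, and their reading is None.
At some moment in a run one of hanger0, hanger1, hanger2, hanger3 may be knocked a few centimetres aside while the robot is not near it.
Once in a run the grip may slacken for a moment while it holds something.
It also fails if it takes over 200 s, if anything falls off the work surface, if the arm or the gripper's body presses on something with over 40 N, if the wrist force passes 120 N, or if a joint passes its speed limit or range.

ROBOT

A 6-joint arm with a two-finger parallel gripper is mounted at the origin on the work surface. World frame = base frame: x ahead of the robot, y to its left, z up, the work surface at z = 0. Lengths are in m, angles in rad, forces in N, time in s.
With the tool pointing down it reaches from about 0.325 to 1 m from the base axis. Payload 5.1 kg.
Tool frame: the origin (TCP) lies midway between the tips of the shut fingers; the grasp point (between the pads) lies 19 mm behind it (manip.grip_point_offset is the distance from the TCP to the grasp point, in m); z points along the fingers, y is the line along which they close (so a half turn about z gives the same grasp; the last joint's range is limited). The gripper opens to 85 mm and grips with 20 to 120 N. Pads are 22 mm wide; open, the fingers measure 114 mm over their backs; the gripper's body (76 mm by 85 mm) begins 54 mm behind the grasp point. The pads swing forward as they close: fully open they stand 13 mm farther back than shut.
Start: joints at [-1.187, 0.124, 1.65, -0, 1.367, -0.083], TCP at [0.292, -0.58, 0.203] pointing down, gripper open.
Joint ranges: [-2.61, 2.61], [-1.02, 2.33], [0.03, 2.71], [-1.35, 4.49], [0.32, 2.68], [-2.91, 2.91]. Speed limits (rad/s): [2.57, 2.57, 3.14, 3.14, 3.14, 3.14].

INTERFACE

Orientations are given as a unit quaternion [w, x, y, z].
In Python, from plant import read_state, vision, finish_job, manip gives the robot as it stands.
- The arm moves only by the tool arm_command, never from a script. Its argument "steps" is a list of rows, each an object of numbers: "dx", "dy", "dz": the shift along the tool's x, y, z in m; "twist": the turn about the tool's z in rad; "gripper": the finger opening in m, from 0 to 0.0854. In form: [{"dx": .., "dy": .., "dz": .., "twist": .., "gripper": ..}, ...]. A call has exactly 5 rows; each row is the pose to reach, as a shift and turn from the pose commanded when the call began, along the tool's axes at that moment; what a row does not reach only later rows make up. A row lasts 1/12 s, in which the tool goes at most 41.7 mm and 7.16 degrees, less where a joint would pass 70% of its speed; a pose out of reach is approached as far as the arm can. A call with a gripper value outside its range is refused whole. The fingers move at their own pace and stop on an object; "grip_force" is the grip in N (left out, the last holds). Time passes only in rows, so rows that repeat a pose let the fingers close, or fill a call up. It gives the time, the measured TCP pose, the force, the opening and the grip force at its end, in the units of the state.
- read_state(): the state, without advancing time (a new reading comes with each control period).
- vision.grab_frame(name): name is "scene" or "top"; returns the picture (400x640x3 uint8, red, green, blue); there is no depth.
- vision.get_calibration(name): a dict with "vertical_fov" (degrees; the focal length in pixels is half the picture's height over the tangent of half this angle, whatever the lens; pixels are square), "cx", "cy" (the principal point, pixels), "eye" and "orientation" of the camera in the world. Camera axes: x right, y up, looking along -z (the intrinsics and any distortion apply to the point x, -y, -z); pixel columns grow to the right and rows downward; lengths in m; the calibration is good to about 2 mm. A picture is of the moment at which its call begins. get_calibration takes no time and is no camera call.
- finish_job(): hands the job in; it is judged then, once.
The state is a dict: "t": time; "qpos": joint angles; "joint_vel": joint speeds; "effort": joint torques, N m; "position": TCP position; "orientation": TCP orientation; "wrist_force": force on the tool from outside, world axes, zero at the start; "moment": the same for the moment, N m; "gripper_width": finger opening in m; "gripper_force": force on a finger pad.
Only numpy, scipy, OpenCV 4.12 (cv2) and the standard library are available. Lean on these libraries where they do the work, as an engineer would, in place of code of your own. Each camera call takes 0.05 s, during which the arm holds its last target. There are 200 camera calls.

## Working session

There is one attempt and no reset: what is moved stays moved. The work goes in short steps, Python scripts to look and compute and a tool call to move; the robot and the scene stay as the last step left them, time stands still between calls to the robot, and variables do not carry over. Pictures are saved under pics/ and viewed, at most 14 in all, crops included, and the job is handed in when it is done.

Besides the shell and the picture viewer there is one more tool, called after "Call:" as a command line: name --argument value ..., lists and objects as JSON in quotes. arm_command: Moves the arm, as the interface text tells. Its arguments: {"type":"object","properties":{"steps":{"type":"array"},"grip_force":{"type":"number"}},"required":["steps"]}

```bash
mkdir -p pics; ls
python3 - <<'E'
from plant import read_state, vision, manip
import cv2
for n in("scene","top"):
    im=vision.grab_frame(n); cv2.imwrite(f"pics/{n}0.png",im[:,:,::-1]); print(vision.get_calibration(n))
s=read_state();print(s); print(manip.grip_point_offset)
E
```

```text
pics
{'vertical_fov': 55.827029930178035, 'cx': 320.5282220250722, 'cy': 202.11019299926164, 'eye': array([0.96664593, 0.51582953, 0.79815272]), 'orientation': array([0.30922478, 0.12558169, 0.36796406, 0.86787772])}
{'vertical_fov': 45.749908300227524, 'cx': 325.8672845462917, 'cy': 197.28622461257746, 'eye': array([ 0.33298972, -0.03900895,  1.42520708]), 'orientation': array([ 0.71041906,  0.0455205 , -0.04655781, -0.70076032])}
{'t': 0.1, 'qpos': array([-1.18657415e+00,  1.24473534e-01,  1.65153014e+00, -3.13171577e-06,
        1.36751567e+00, -8.25898516e-02]), 'joint_vel': array([ 3.23373967e-04, -9.44312986e-04, -1.94636103e-03, -4.36557218e-05,
        6.81198025e-04,  5.86027154e-04]), 'effort': array([ 4.88004716e-04, -4.24930072e+01, -3.66652930e+01, -1.46603484e-04,
        3.92482572e-03, -7.58659439e-06]), 'position': array([ 0.29227807, -0.57990121,  0.20185854]), 'orientation': array([-9.52181117e-04,  9.72883729e-01,  2.31292718e-01, -1.46254000e-04]), 'wrist_force': array([-0.58712324,  0.81603971,  0.29495196]), 'moment': array([-0.00649175, -0.01742466, -0.02463727]), 'gripper_force': 0.0, 'gripper_width': 0.08528708466173889}
0.0187
```

View pics/scene0.png

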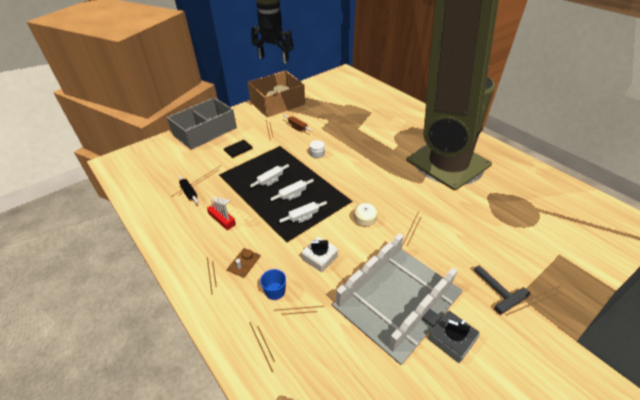

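View pics/top0.png

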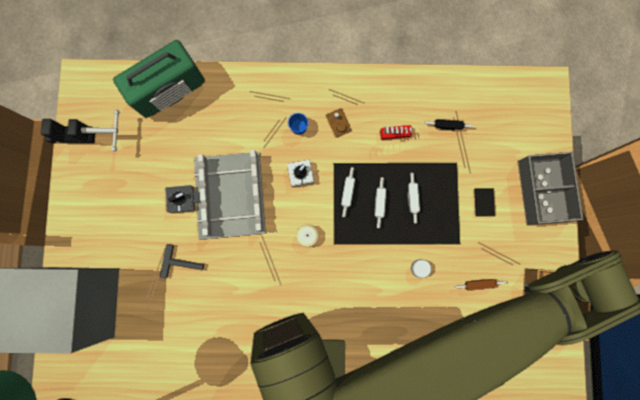

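The top view shows three white hangers on the mat at about (348,192), (380,203) and (414,198). The rack is at about (230,195), the gauge knob at (180,198) and the timer at (300,173). The black item (450,125) and brown item (482,284) are look-alikes.

```bash
cat > h.py <<'E'
import numpy as np, cv2
from scipy.spatial.transform import Rotation as R
from plant import read_state, vision
C={n:vision.get_calibration(n) for n in("scene","top")}
def rot(q): return R.from_quat([q[1],q[2],q[3],q[0]])
def ray(n,uv):
    c=C[n]; f=200/np.tan(np.radians(c["vertical_fov"]/2))
    d=rot(c["orientation"]).apply([(uv[0]-c["cx"])/f,-(uv[1]-c["cy"])/f,-1]); return c["eye"],d/np.linalg.norm(d)
def onz(n,uv,z): e,d=ray(n,uv); return e+d*(z-e[2])/d[2]
def proj(n,p):
    c=C[n]; f=200/np.tan(np.radians(c["vertical_fov"]/2)); q=rot(c["orientation"]).inv().apply(np.asarray(p)-c["eye"])
    return np.array([c["cx"]-f*q[0]/q[2],c["cy"]+f*q[1]/q[2]])
def tri(a,b):
    e1,d1=ray("scene",a); e2,d2=ray("top",b)
    s=np.linalg.lstsq(np.c_[d1,-d2],e2-e1,rcond=None)[0]; p,q=e1+d1*s[0],e2+d2*s[1]
    return (p+q)/2,np.linalg.norm(p-q)
def blobs(im,mask,amin):
    n,l,s,c=cv2.connectedComponentsWithStats(mask.astype(np.uint8)); o=[]
    for i in range(1,n):
        if s[i,4]>=amin:
            y,x=np.nonzero(l==i); P=np.c_[x,y].astype(float); w,v=np.linalg.eigh(np.cov(P.T)); o.append((c[i],s[i,4],v[:,1],np.sqrt(w)))
    return o
E
python3 - <<'E'
from h import *
T=cv2.imread("pics/top0.png"); S=cv2.imread("pics/scene0.png")
for n,im,box in(("top",T,(334,164,460,244)),("scene",S,(222,148,350,236))):
    m=np.zeros(im.shape[:2],bool); x0,y0,x1,y1=box; m[y0:y1,x0:x1]=im[y0:y1,x0:x1].min(2)>110
    for c,a,v,w in blobs(im,m,40): print(n,c.round(1),a,v.round(2),onz(n,c,.034).round(3), onz(n,c+v*w[1]*1.5,.03)[:2]-onz(n,c-v*w[1]*1.5,.03)[:2])
cv2.imwrite("pics/c1.png",cv2.resize(T[120:260,150:330],None,fx=4.3,fy=4.3,interpolation=cv2.INTER_CUBIC))
cv2.imwrite("pics/c2.png",cv2.resize(S[225:365,295:490],None,fx=4.1,fy=4.1,interpolation=cv2.INTER_CUBIC))
s=read_state(); print(s["position"],proj("top",s["position"]),proj("scene",s["position"]))
E
```

```text
top [347.5 191.7] 340 [-0.18  0.98] [ 0.533 -0.104  0.034] [-0.10346069  0.0174353 ]
top [413.5 197.5] 346 [0.08 1.  ] [ 0.518 -0.299  0.034] [-0.10184374 -0.00678729]
top [379.9 202.3] 346 [-0.07  1.  ] [ 0.503 -0.2    0.034] [-0.10398903  0.00755928]
scene [240.2 157.5] 436 [-0.95  0.31] [ 0.551 -0.433  0.034] [ 0.14325884 -0.02380977]
scene [328.  164.4] 1612 [-0.86 -0.51] [ 0.35  -0.219  0.034] [ 0.02392841 -0.19421996]
scene [269.6 175.5] 343 [-0.87  0.49] [ 0.527 -0.293  0.034] [0.09649321 0.0063037 ]
scene [292.2 189.7] 382 [-0.91  0.42] [ 0.511 -0.194  0.034] [ 0.09517796 -0.00657196]
scene [242.2 216.1] 1395 [0.67 0.74] [ 0.683 -0.195  0.034] [0.00118665 0.19245467]
scene [303.1 211.8] 434 [-0.92  0.38] [ 0.541 -0.1    0.034] [ 0.09552579 -0.01521606]
scene [332.5 224.9] 807 [-0.92  0.39] [ 0.51  -0.008  0.034] [ 0.10959736 -0.01958225]
[ 0.29227807 -0.57990121  0.20185854] [536.75948926 278.41374226] [275.28454195  71.10922947]
```

View pics/c1.png

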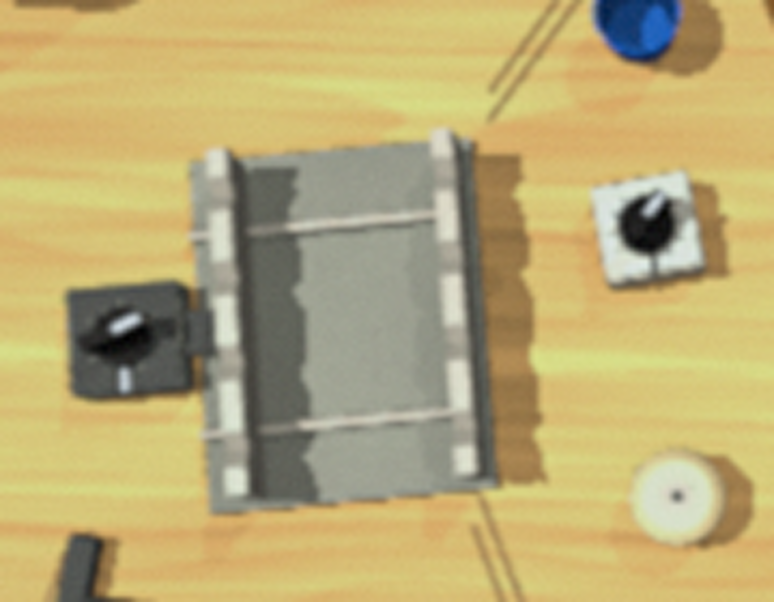

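View pics/c2.png

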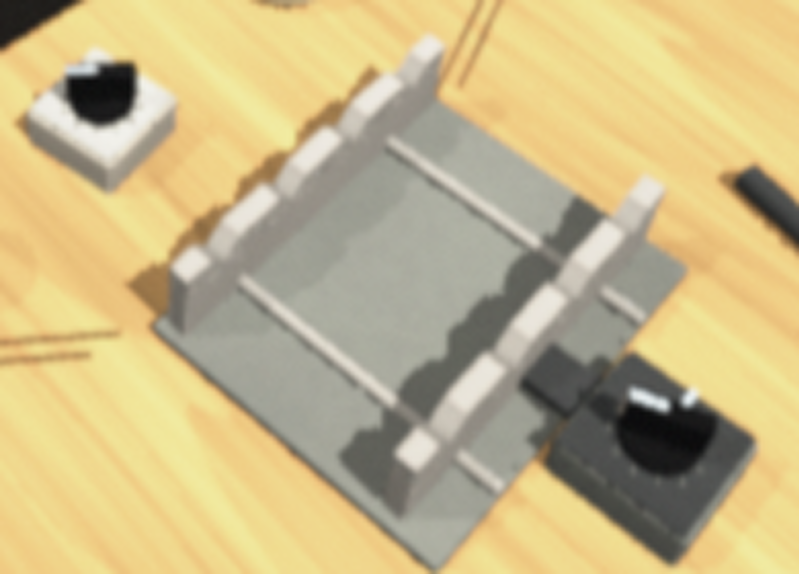

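The rack has its fixed rail at crop x≈455 and its sliding rail at crop x≈228. The gauge pointer is at about crop (125,322), with the index mark below at (125,380). The timer pointer is at about crop (655,205), with its mark at (655,265). Next I triangulate these.

Run:
```python
from h import *
t=lambda u,v:np.array([u/4.3+150-.4,v/4.3+120-.4]); s=lambda u,v:np.array([u/4.1+295-.4,v/4.1+225-.4])
def show(k,a,b):
    p,g=tri(a,b); print(k,p.round(4),"gap",round(g,4))
for k,a,b in(("h0",(303.1,211.8),(347.5,191.7)),("h1",(292.2,189.7),(379.9,202.3)),("h2",(269.6,175.5),(413.5,197.5))): show(k,a,b)
# end-tooth centres: fixed (+x: up in top), sliding
P={"f+":(s(190,262),t(443,142)),"f-":(s(430,48),t(465,460)),"s+":(s(417,455),t(219,163)),"s-":(s(650,190),t(236,478)),
"baseR+":(s(157,327),t(476,142)),"base s-":(s(683,270),t(215,512)),"timer":(s(100,78),t(650,222)),"gauge":(s(665,415),t(118,330)),
"tc1":(s(25,118),t(593,187)),"tc2":(s(177,103),t(705,272)),"tc3":(s(110,160),t(687,175))}
for k,(a,b) in P.items(): show(k,a,b)
for k,p in (("gauge tip",(138,318)),("gauge tail",(108,330)),("idx",(125,392)),("timer tip",(664,196)),("timer in",(648,215)),("timer idx",(655,280))): print(k,onz("top",t(*p),.068 if "idx" not in k else .034).round(4))
```

```text
h0 [ 0.5354 -0.1053  0.0253] gap 0.0033
h1 [ 0.5046 -0.2016  0.0252] gap 0.0025
h2 [ 0.5205 -0.3018  0.0249] gap 0.0025
f+ [0.6398 0.1751 0.0694] gap 0.0019
f- [0.4241 0.1533 0.0686] gap 0.0019
s+ [0.624  0.328  0.0644] gap 0.0012
s- [0.4095 0.3047 0.0717] gap 0.0006
baseR+ [0.6543 0.1633 0.0025] gap 0.0012
base s- [0.3901 0.3339 0.0058] gap 0.003
timer [0.5894 0.0341 0.0554] gap 0.0023
gauge [0.5088 0.3918 0.0604] gap 0.0007
tc1 [0.6308 0.0561 0.0676] gap 0.054
tc2 [ 0.5473  0.0184 -0.01  ] gap 0.0533
tc3 [ 0.6151  0.0316 -0.001 ] gap 0.0531
gauge tip [0.516  0.3767 0.068 ]
gauge tail [0.5076 0.3964 0.068 ]
idx [0.4693 0.3934 0.034 ]
timer tip [0.6043 0.0251 0.068 ]
timer in [0.5911 0.0357 0.068 ]
timer idx [0.552  0.0318 0.034 ]
```

```bash
cat >> h.py <<'E'
def yaw(s): x=rot(s["orientation"]).apply([1,0,0]); return np.arctan2(x[1],x[0])
def go(x,y,z,th):
    s=read_state(); r=rot(s["orientation"]); d=r.inv().apply(np.array([x,y,z])-s["position"]); t=-(th-yaw(s)); t=(t+np.pi)%(2*np.pi)-np.pi
    print("t",round(s["t"],1),"pos",s["position"].round(4),"yaw",yaw(s).round(3),"q6",s["qpos"][5].round(2),"w",round(s["gripper_width"],4),"| go",d.round(4),"twist",t.round(3))
E
python3 -c "
from h import *
go(.508,.394,.2,2.03)"
```

```text
t 0.1 pos [ 0.2923 -0.5799  0.2019] yaw 0.467 q6 -0.08 w 0.0853 | go [ 0.6309 -0.7726  0.0034] twist -1.563
```

Call:
arm_command --steps '[{"dx":0.025,"dy":-0.031,"dz":0,"twist":0,"gripper":0.085},{"dx":0.05,"dy":-0.062,"dz":0,"twist":0,"gripper":0.085},{"dx":0.075,"dy":-0.093,"dz":0,"twist":0,"gripper":0.085},{"dx":0.1,"dy":-0.124,"dz":0,"twist":0,"gripper":0.085},{"dx":0.126,"dy":-0.155,"dz":0,"twist":0,"gripper":0.085}]'

```text
t: 0.52
position: [0.335, -0.3834, 0.2022]
orientation: [-0.001, 0.973, 0.231, -0.0]
wrist_force: [-0.7, 0.2, -0.0]
gripper_width: 0.085
gripper_force: 0.0
```

Call:
arm_command --steps '[{"dx":0.025,"dy":-0.031,"dz":0,"twist":-0.12,"gripper":0.085},{"dx":0.05,"dy":-0.062,"dz":0,"twist":-0.24,"gripper":0.085},{"dx":0.075,"dy":-0.093,"dz":0,"twist":-0.36,"gripper":0.085},{"dx":0.1,"dy":-0.124,"dz":0,"twist":-0.48,"gripper":0.085},{"dx":0.126,"dy":-0.155,"dz":0,"twist":-0.6,"gripper":0.085}]'

```text
t: 0.93
position: [0.3776, -0.1883, 0.2026]
orientation: [-0.0, 0.86, 0.511, -0.0]
wrist_force: [1.1, 0.0, 0.2]
gripper_width: 0.085
gripper_force: 0.0
```

```bash
python3 -c "
from h import *
go(.508,.394,.2,2.03)"
```

```text
t 0.9 pos [ 0.3776 -0.1883  0.2026] yaw 1.072 q6 -0.09 w 0.085 | go [ 0.5737 -0.1641  0.0027] twist -0.958
```

Call:
arm_command --steps '[{"dx":0.038,"dy":-0.011,"dz":0,"twist":0,"gripper":0.085},{"dx":0.076,"dy":-0.022,"dz":0,"twist":0,"gripper":0.085},{"dx":0.114,"dy":-0.033,"dz":0,"twist":0,"gripper":0.085},{"dx":0.152,"dy":-0.044,"dz":0,"twist":0,"gripper":0.085},{"dx":0.191,"dy":-0.055,"dz":0,"twist":0,"gripper":0.085}]'

```text
t: 1.35
position: [0.4218, 0.0055, 0.2028]
orientation: [0.0, 0.861, 0.508, 0.0]
wrist_force: [1.3, -0.2, 0.7]
gripper_width: 0.0848
gripper_force: 0.0
```

Call:
arm_command --steps '[{"dx":0.038,"dy":-0.011,"dz":0,"twist":0,"gripper":0.085},{"dx":0.076,"dy":-0.022,"dz":0,"twist":0,"gripper":0.085},{"dx":0.114,"dy":-0.033,"dz":0,"twist":0,"gripper":0.085},{"dx":0.152,"dy":-0.044,"dz":0,"twist":0,"gripper":0.085},{"dx":0.191,"dy":-0.055,"dz":0,"twist":0,"gripper":0.085}]'

```text
t: 1.77
position: [0.4658, 0.1995, 0.2026]
orientation: [0.0, 0.861, 0.509, -0.0]
wrist_force: [1.4, -0.2, 0.7]
gripper_width: 0.085
gripper_force: 0.0
```

Call:
arm_command --steps '[{"dx":0.038,"dy":-0.011,"dz":0,"twist":-0.12,"gripper":0.085},{"dx":0.076,"dy":-0.022,"dz":0,"twist":-0.24,"gripper":0.085},{"dx":0.114,"dy":-0.033,"dz":0,"twist":-0.36,"gripper":0.085},{"dx":0.152,"dy":-0.044,"dz":0,"twist":-0.48,"gripper":0.085},{"dx":0.191,"dy":-0.054,"dz":0,"twist":-0.6,"gripper":0.085}]'

```text
t: 2.18
position: [0.5107, 0.3927, 0.2022]
orientation: [-0.0, 0.67, 0.742, -0.001]
wrist_force: [1.6, -1.4, 0.1]
gripper_width: 0.0848
gripper_force: 0.0
```

Call:
arm_command --steps '[{"dx":0,"dy":0,"dz":0,"twist":-0.12,"gripper":0.07},{"dx":0,"dy":0,"dz":0,"twist":-0.24,"gripper":0.06},{"dx":0,"dy":0,"dz":0,"twist":-0.358,"gripper":0.05},{"dx":0,"dy":0,"dz":0,"twist":-0.358,"gripper":0.05},{"dx":0,"dy":0,"dz":0,"twist":-0.358,"gripper":0.05}]'

```text
t: 2.6
position: [0.5109, 0.3906, 0.2024]
orientation: [-0.0, 0.531, 0.847, -0.0]
wrist_force: [0.2, -0.9, 0.4]
gripper_width: 0.0506
gripper_force: 0.0
```

```bash
python3 -c "
from h import *
go(.508,.394,.1,2.03)
for n in('top','scene'):
    im=vision.grab_frame(n); cv2.imwrite(f'pics/{n}1.png',im[:,:,::-1])
"
```

```text
t 2.6 pos [0.5109 0.3906 0.2024] yaw 2.022 q6 0.12 w 0.0506 | go [ 0.0043 -0.001   0.1024] twist -0.008
```

Call:
arm_command --steps '[{"dx":0.004,"dy":-0.001,"dz":0.035,"twist":-0.008,"gripper":0.05},{"dx":0.004,"dy":-0.001,"dz":0.07,"twist":-0.008,"gripper":0.05},{"dx":0.004,"dy":-0.001,"dz":0.1,"twist":-0.008,"gripper":0.05},{"dx":0.004,"dy":-0.001,"dz":0.12,"twist":-0.008,"gripper":0.05},{"dx":0.004,"dy":-0.001,"dz":0.13,"twist":-0.008,"gripper":0.05}]'

```text
t: 3.12
position: [0.5063, 0.3922, 0.0689]
orientation: [-0.001, 0.527, 0.85, -0.003]
wrist_force: [-0.4, -0.2, -0.7]
gripper_width: 0.0501
gripper_force: 0.0
```

Call:
arm_command --steps '[{"dx":0,"dy":0,"dz":0.01,"twist":0,"gripper":0.05},{"dx":0,"dy":0,"dz":0.018,"twist":0,"gripper":0.05},{"dx":0,"dy":0,"dz":0.026,"twist":0,"gripper":0.05},{"dx":0,"dy":0,"dz":0.026,"twist":0,"gripper":0.03},{"dx":0,"dy":0,"dz":0.026,"twist":0,"gripper":0.02}]' --grip_force 25

```text
t: 3.53
position: [0.5088, 0.3941, 0.0476]
orientation: [0.0, 0.527, 0.85, 0.0]
wrist_force: [0.2, -0.0, 0.4]
gripper_width: 0.027
gripper_force: 0.0
```

Call:
arm_command --steps '[{"dx":0,"dy":0,"dz":0,"twist":0,"gripper":0.012},{"dx":0,"dy":0,"dz":0,"twist":0,"gripper":0.008},{"dx":0,"dy":0,"dz":0,"twist":0,"gripper":0.004},{"dx":0,"dy":0,"dz":0,"twist":0,"gripper":0.004},{"dx":0,"dy":0,"dz":0,"twist":0,"gripper":0.004}]' --grip_force 25

```text
t: 3.95
position: [0.5087, 0.394, 0.0474]
orientation: [0.0, 0.526, 0.85, 0.0]
wrist_force: [0.6, 0.1, -1.1]
gripper_width: 0.0038
gripper_force: 0.0
```

```bash
python3 -c "
from h import *
go(.508,.394,.046,2.03)
print(read_state()['moment'])
"
```

```text
t 4.0 pos [0.5087 0.394  0.0474] yaw 2.033 q6 0.11 w 0.0038 | go [ 0.0003 -0.0006  0.0014] twist 0.003
[-0.02624055  0.01020409  0.04736489]
```

```bash
python3 -c "
from h import *
a=vision.grab_frame('top')[130:270,120:260]; b=vision.grab_frame('scene')[210:360,380:520]
a=cv2.resize(a,(400,400),interpolation=2); b=cv2.resize(b,(400,428),interpolation=2)[:400]
cv2.imwrite('pics/g1.png',np.hstack([a,b])[:,:,::-1])
"
```

```text
(no output)
```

View pics/g1.png

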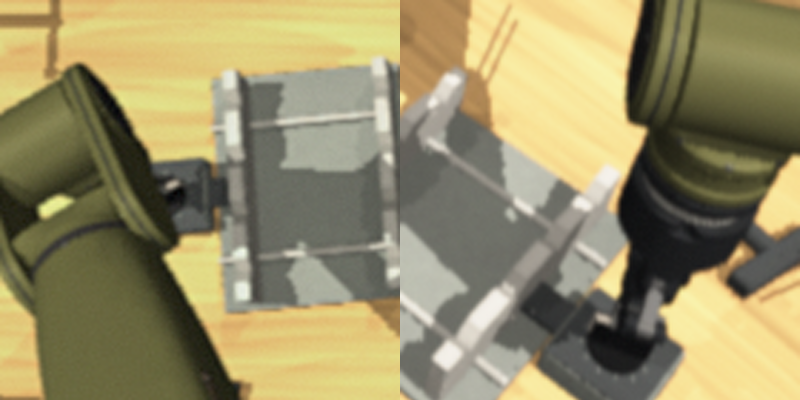

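The picture shows the closed fingers behind the knob, towards +y/−x, with the knob still visible at crop (610,340). So my measurement is biased, and I'll compare the projection of the tool with what the cameras see.

```bash
python3 -c "
from h import *
s=read_state(); p=s['position']
for n in ('scene','top'): print(n,proj(n,p),proj(n,p+[0,0,.04]), {k:v for k,v in C[n].items()})
b=vision.grab_frame('scene')[270:350,420:500].copy()
b=cv2.resize(b,(560,560),interpolation=2)
u=proj('scene',p); cv2.circle(b,tuple(int(x) for x in ((u-[420,270]+.5)*7)),5,(255,0,0),-1)
u=proj('scene',[.508,.394,.068]); cv2.circle(b,tuple(int(x) for x in ((u-[420,270]+.5)*7)),5,(0,255,0),-1)
cv2.imwrite('pics/g2.png',b[:,:,::-1])
S=cv2.imread('pics/scene0.png')[20:100,220:320]; S=cv2.resize(S,(700,560),interpolation=2); cv2.imwrite('pics/g3.png',S)
"
```

```text
scene [456.35157287 329.54487027] [461.09522978 320.09633514] {'vertical_fov': 55.827029930178035, 'cx': 320.5282220250722, 'cy': 202.11019299926164, 'eye': array([0.96664593, 0.51582953, 0.79815272]), 'orientation': array([0.30922478, 0.12558169, 0.36796406, 0.86787772])}
top [177.82465469 196.96014636] [173.50602677 195.12458413] {'vertical_fov': 45.749908300227524, 'cx': 325.8672845462917, 'cy': 197.28622461257746, 'eye': array([ 0.33298972, -0.03900895,  1.42520708]), 'orientation': array([ 0.71041906,  0.0455205 , -0.04655781, -0.70076032])}
```

View pics/g2.png

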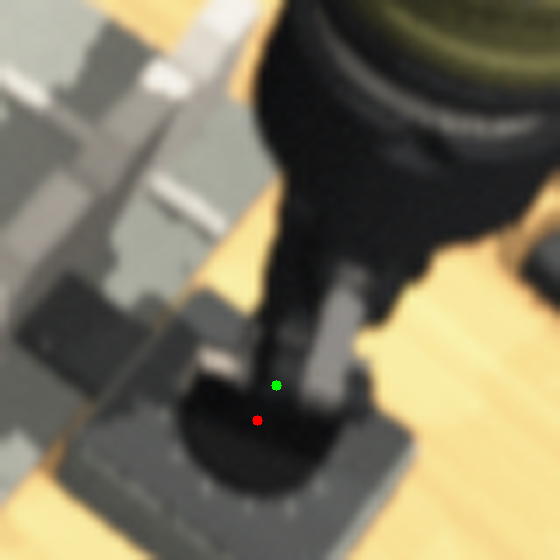

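View pics/g3.png

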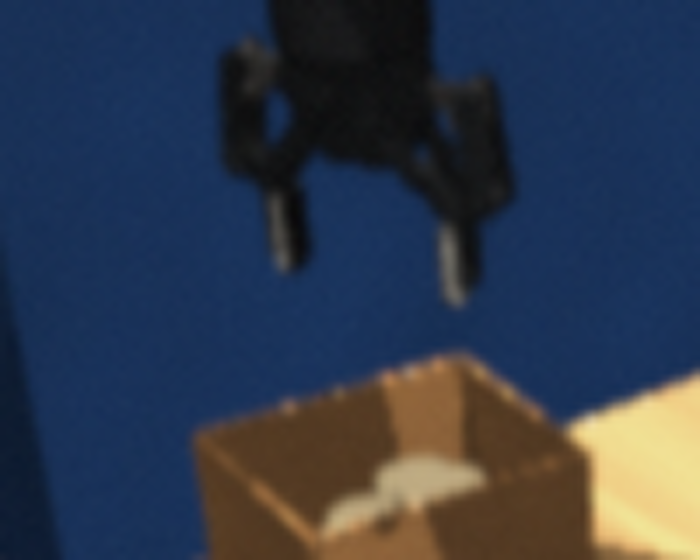

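The open fingertips' midpoint lies at pixel (273,61). Prediction puts it near (275,68), so the lens may be distorted. I'll check the straightness of the table edges, and also raise the shut gripper to see its tip at a known pose.

Call:
arm_command --steps '[{"dx":0,"dy":0,"dz":-0.04,"twist":0,"gripper":0.0},{"dx":0,"dy":0,"dz":-0.08,"twist":0,"gripper":0.0},{"dx":0,"dy":0,"dz":-0.1,"twist":0,"gripper":0.0},{"dx":0,"dy":0,"dz":-0.1,"twist":0,"gripper":0.0},{"dx":0,"dy":0,"dz":-0.1,"twist":0,"gripper":0.0}]'

```text
t: 4.52
position: [0.5096, 0.3946, 0.1494]
orientation: [0.001, 0.526, 0.85, 0.002]
wrist_force: [-0.1, -0.5, -0.1]
gripper_width: -0.0002
gripper_force: 0.0
```

Run:
```python
from h import *
T=cv2.imread("pics/top0.png").astype(float); S=cv2.imread("pics/scene0.png").astype(float)
# top edge of table in top view: saturation step per column
def sat(I): return I.max(2)-I.min(2)
a=sat(T); pts=[]
for u in range(215,560,5):
    c=cv2.GaussianBlur(a[40:90,u:u+1],(1,5),0)[:,0]; i=np.nonzero(c>75)[0]
    if len(i): pts.append((u,40+i[0]))
pts=np.array(pts); p=np.polyfit(pts[:,0],pts[:,1],2); print("top edge quad",p, "sag px",p[0]*((pts[-1,0]-pts[0,0])/2)**2)
a=sat(S); pts=[]
for v in range(165,395,5):
    c=cv2.GaussianBlur(a[v:v+1,60:260],(5,1),0)[0]; i=np.nonzero(c>75)[0]
    if len(i): pts.append((60+i[0],v))
pts=np.array(pts); p=np.polyfit(pts[:,1],pts[:,0],2); print("scene left edge",p,"sag",p[0]*115**2, np.abs(np.polyval(p,pts[:,1])-pts[:,0]).mean())
s=read_state(); p=s['position']; print(p,s['gripper_width'])
b=vision.grab_frame('scene')[250:330,420:500]; b=cv2.resize(b,(560,560),interpolation=2)
for q,c in((p,(255,0,0)),([.508,.394,.068],(0,255,0))):
    u=proj('scene',q); print(u); cv2.circle(b,tuple(int(x) for x in ((u-[420,250]+.5)*7)),4,c,-1)
cv2.imwrite('pics/g4.png',b[:,:,::-1])
```

```text
top edge quad [6.53614399e-06 9.69131966e-03 5.93366545e+01] sag px 0.1888945613982106
scene left edge [-1.00846579e-04  6.55612158e-01 -1.85048104e+01] sag -1.3336960025789544 0.2045172088499622
[0.50957518 0.39460912 0.14943918] -0.00023334830907533626
[469.19104308 304.49450508]
[458.97565414 324.58462982]
```

View pics/g4.png

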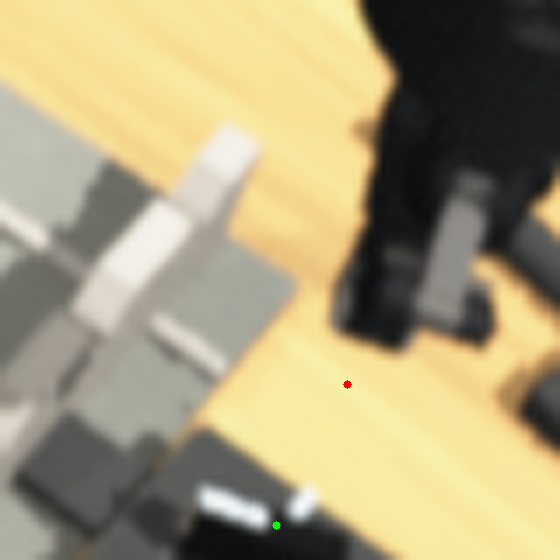

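The shut fingertips appear at g4 (415,335), while the TCP projects to (347,384). I'll check the tool axes in the image and solve for the tip offset from the two poses.

Run:
```python
from h import *
s=read_state(); p=s['position']; r=rot(s['orientation'])
for k,v in(("x",[.02,0,0]),("y",[0,.02,0]),("z",[0,0,.02])): print("now",k,(proj('scene',p+r.apply(v))-proj('scene',p)).round(1))
p0=np.array([.29228,-.5799,.20186]); r0=rot([0,.97288,.23129,0])
a,b=[proj('scene',p0+r0.apply([0,y,-.013])) for y in(-.0425,.0425)]; print("start tips pred",a,b, "in g3",(a-[220,20])*7,(b-[220,20])*7)
for q in(.02,-.02): print(proj('scene',p0+r0.apply([q,0,-.013]))-proj('scene',p0+r0.apply([0,0,-.013])))
```

```text
now x [10.8  3.8]
now y [-1.7  8.6]
now z [-2.7  5.4]
start tips pred [285.66432767  69.67543145] [264.41747513  65.46791674] in g3 [459.65029368 347.72802016] [310.92232591 318.27541715]
[-2.8229237   2.34781035]
[ 2.76792086 -2.30206478]
```

Call:
arm_command --steps '[{"dx":0,"dy":0,"dz":0,"twist":0.12,"gripper":0.06},{"dx":0,"dy":0,"dz":0,"twist":0.24,"gripper":0.06},{"dx":0,"dy":0,"dz":0,"twist":0.36,"gripper":0.06},{"dx":0,"dy":0,"dz":0,"twist":0.48,"gripper":0.06},{"dx":0,"dy":0,"dz":0,"twist":0.6,"gripper":0.06}]'

```text
t: 4.98
position: [0.5071, 0.393, 0.1439]
orientation: [-0.0, 0.756, 0.654, -0.002]
wrist_force: [-0.4, -0.7, 0.2]
gripper_width: 0.0594
gripper_force: 0.0
```

Call:
arm_command --steps '[{"dx":0,"dy":0,"dz":0,"twist":0.12,"gripper":0.06},{"dx":0,"dy":0,"dz":0,"twist":0.24,"gripper":0.06},{"dx":0,"dy":0,"dz":0,"twist":0.36,"gripper":0.06},{"dx":0,"dy":0,"dz":0,"twist":0.48,"gripper":0.06},{"dx":0,"dy":0,"dz":0,"twist":0.6,"gripper":0.06}]'

```text
t: 5.4
position: [0.5071, 0.393, 0.1439]
orientation: [0.0, 0.916, 0.402, -0.002]
wrist_force: [0.1, 0.7, -0.2]
gripper_width: 0.0599
gripper_force: 0.0
```

Call:
arm_command --steps '[{"dx":0,"dy":0,"dz":0,"twist":0.12,"gripper":0.06},{"dx":0,"dy":0,"dz":0,"twist":0.24,"gripper":0.06},{"dx":0,"dy":0,"dz":0,"twist":0.36,"gripper":0.06},{"dx":0,"dy":0,"dz":0,"twist":0.37,"gripper":0.06},{"dx":0,"dy":0,"dz":0,"twist":0.37,"gripper":0.06}]'

```text
t: 5.82
position: [0.5074, 0.3932, 0.1447]
orientation: [0.001, 0.973, 0.231, -0.002]
wrist_force: [-0.2, 0.5, -0.9]
gripper_width: 0.06
gripper_force: 0.0
```

Run:
```python
from h import *
s=read_state(); p=s['position']; r=rot(s['orientation']); print(p,yaw(s),s['gripper_width'])
def crop(n,x0,y0,w,h,k):
    b=vision.grab_frame(n)[y0:y0+h,x0:x0+w]; b=cv2.resize(b,None,fx=k,fy=k,interpolation=2)
    for q,c in(([0,0,0],(255,0,0)),([0,.03,-.008],(0,255,0)),([0,-.03,-.008],(0,255,0)),([0,0,-.073],(255,0,255)),([0,0,-.15],(0,255,255))):
        u=(proj(n,p+r.apply(q))-[x0,y0]+.5)*k; cv2.circle(b,tuple(int(v) for v in u),3,c,-1)
    return b
a=crop('scene',420,230,100,100,5); b=crop('top',110,140,80,100,3.6); b=cv2.copyMakeBorder(b,0,500-b.shape[0],0,0,cv2.BORDER_CONSTANT)
cv2.imwrite('pics/g5.png',np.hstack([a,b])[:,:,::-1])
```

```text
[0.50744579 0.39324208 0.14472626] 0.46531282135786645 0.059951740424040716
```

View pics/g5.png

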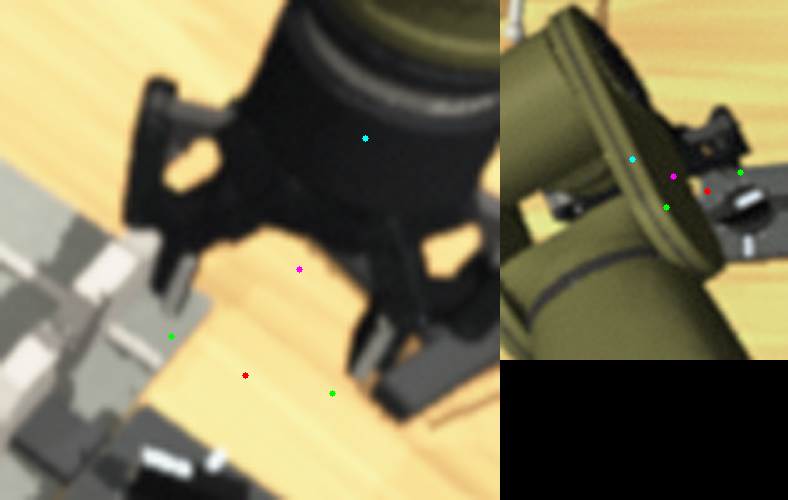

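Pic g5 shows the tips at (170,303) and (365,375), where (171,336) and (332,393) were predicted. Laterally that fits, but the real tips sit about 20–25 mm higher than the reported TCP. This also explains closing above the 68 mm bar. I'll grip deeper and feel for contact.

Call:
arm_command --steps '[{"dx":0,"dy":0,"dz":0,"twist":-0.12,"gripper":0.05},{"dx":0,"dy":0,"dz":0,"twist":-0.24,"gripper":0.05},{"dx":0,"dy":0,"dz":0,"twist":-0.36,"gripper":0.05},{"dx":0,"dy":0,"dz":0,"twist":-0.48,"gripper":0.05},{"dx":0,"dy":0,"dz":0,"twist":-0.6,"gripper":0.05}]'

```text
t: 6.33
position: [0.5083, 0.3937, 0.1466]
orientation: [0.0, 0.86, 0.51, -0.0]
wrist_force: [-0.1, -0.3, -0.3]
gripper_width: 0.0503
gripper_force: 0.0
```

Call:
arm_command --steps '[{"dx":0,"dy":0,"dz":0,"twist":-0.12,"gripper":0.05},{"dx":0,"dy":0,"dz":0,"twist":-0.24,"gripper":0.05},{"dx":0,"dy":0,"dz":0,"twist":-0.36,"gripper":0.05},{"dx":0,"dy":0,"dz":0,"twist":-0.48,"gripper":0.05},{"dx":0,"dy":0,"dz":0,"twist":-0.6,"gripper":0.05}]'

```text
t: 6.75
position: [0.5083, 0.3938, 0.1466]
orientation: [-0.0, 0.671, 0.742, -0.0]
wrist_force: [-0.1, -0.5, 0.5]
gripper_width: 0.0501
gripper_force: 0.0
```

Call:
arm_command --steps '[{"dx":0,"dy":0,"dz":0.02,"twist":-0.12,"gripper":0.05},{"dx":0,"dy":0,"dz":0.04,"twist":-0.24,"gripper":0.05},{"dx":0,"dy":0,"dz":0.06,"twist":-0.36,"gripper":0.05},{"dx":0,"dy":0,"dz":0.08,"twist":-0.37,"gripper":0.05},{"dx":0,"dy":0,"dz":0.09,"twist":-0.37,"gripper":0.05}]'

```text
t: 7.17
position: [0.5068, 0.3928, 0.0536]
orientation: [-0.001, 0.526, 0.851, -0.002]
wrist_force: [-0.6, -0.4, 0.2]
gripper_width: 0.0501
gripper_force: 0.0
```

Call:
arm_command --steps '[{"dx":0,"dy":0,"dz":0.004,"twist":0,"gripper":0.05},{"dx":0,"dy":0,"dz":0.008,"twist":0,"gripper":0.05},{"dx":0,"dy":0,"dz":0.012,"twist":0,"gripper":0.05},{"dx":0,"dy":0,"dz":0.016,"twist":0,"gripper":0.05},{"dx":0,"dy":0,"dz":0.02,"twist":0,"gripper":0.05}]'

```text
t: 7.58
position: [0.5092, 0.3944, 0.038]
orientation: [0.0, 0.526, 0.85, 0.001]
wrist_force: [0.8, -0.2, 0.0]
gripper_width: 0.0496
gripper_force: 0.0
```

Call:
arm_command --steps '[{"dx":0,"dy":0,"dz":0.002,"twist":0,"gripper":0.04},{"dx":0,"dy":0,"dz":0.003,"twist":0,"gripper":0.03},{"dx":0,"dy":0,"dz":0.003,"twist":0,"gripper":0.02},{"dx":0,"dy":0,"dz":0.003,"twist":0,"gripper":0.01},{"dx":0,"dy":0,"dz":0.003,"twist":0,"gripper":0.005}]' --grip_force 25

```text
t: 8.0
position: [0.5077, 0.3935, 0.0343]
orientation: [-0.001, 0.526, 0.85, -0.001]
wrist_force: [-4.0, -2.9, 3.2]
gripper_width: 0.011
gripper_force: 24.9
```

```bash
python3 -c "
from h import *
go(.508,.394,.028,2.03)
print(read_state()['moment'])
"
```

```text
t 8.0 pos [0.5077 0.3935 0.0343] yaw 2.033 q6 0.11 w 0.011 | go [0.0003 0.0005 0.0063] twist 0.003
[-0.34477135  0.7373458   0.11344075]
```

The bar is gripped: 11 mm wide at 25 N, which puts the knob at about 0.57 rad and agrees with the rail estimate. Now I turn it 1.93 rad clockwise.

Call:
arm_command --steps '[{"dx":0,"dy":0,"dz":0,"twist":0.1,"gripper":0.003},{"dx":0,"dy":0,"dz":0,"twist":0.2,"gripper":0.003},{"dx":0,"dy":0,"dz":0,"twist":0.3,"gripper":0.003},{"dx":0,"dy":0,"dz":0,"twist":0.4,"gripper":0.003},{"dx":0,"dy":0,"dz":0,"twist":0.5,"gripper":0.003}]' --grip_force 40

```text
t: 8.42
position: [0.5068, 0.3932, 0.0343]
orientation: [-0.001, 0.722, 0.692, -0.002]
wrist_force: [-6.9, -3.8, 7.0]
gripper_width: 0.0101
gripper_force: 42.4
```

Call:
arm_command --steps '[{"dx":0,"dy":0,"dz":0,"twist":0.1,"gripper":0.003},{"dx":0,"dy":0,"dz":0,"twist":0.2,"gripper":0.003},{"dx":0,"dy":0,"dz":0,"twist":0.3,"gripper":0.003},{"dx":0,"dy":0,"dz":0,"twist":0.4,"gripper":0.003},{"dx":0,"dy":0,"dz":0,"twist":0.5,"gripper":0.003}]'

```text
t: 8.83
position: [0.5059, 0.3935, 0.0343]
orientation: [-0.001, 0.871, 0.492, -0.003]
wrist_force: [-10.7, -1.5, 6.8]
gripper_width: 0.0101
gripper_force: 42.6
```

Call:
arm_command --steps '[{"dx":0,"dy":0,"dz":0,"twist":0.1,"gripper":0.003},{"dx":0,"dy":0,"dz":0,"twist":0.2,"gripper":0.003},{"dx":0,"dy":0,"dz":0,"twist":0.3,"gripper":0.003},{"dx":0,"dy":0,"dz":0,"twist":0.4,"gripper":0.003},{"dx":0,"dy":0,"dz":0,"twist":0.5,"gripper":0.003}]'

```text
t: 9.25
position: [0.5052, 0.3941, 0.0343]
orientation: [-0.0, 0.965, 0.261, -0.004]
wrist_force: [-11.1, -0.0, 8.9]
gripper_width: 0.0101
gripper_force: 42.6
```

Call:
arm_command --steps '[{"dx":0,"dy":0,"dz":0,"twist":0.1,"gripper":0.003},{"dx":0,"dy":0,"dz":0,"twist":0.2,"gripper":0.003},{"dx":0,"dy":0,"dz":0,"twist":0.3,"gripper":0.003},{"dx":0,"dy":0,"dz":0,"twist":0.38,"gripper":0.003},{"dx":0,"dy":0,"dz":0,"twist":0.43,"gripper":0.003}]'

```text
t: 9.67
position: [0.505, 0.3948, 0.0343]
orientation: [-0.0, 0.999, 0.05, -0.004]
wrist_force: [-12.1, 1.8, 7.1]
gripper_width: 0.01
gripper_force: 42.5
```

Call:
arm_command --steps '[{"dx":0,"dy":0,"dz":0,"twist":0,"gripper":0.003},{"dx":0,"dy":0,"dz":0,"twist":0,"gripper":0.003},{"dx":0,"dy":0,"dz":0,"twist":0,"gripper":0.003},{"dx":0,"dy":0,"dz":0,"twist":0,"gripper":0.003},{"dx":0,"dy":0,"dz":0,"twist":0,"gripper":0.003}]'

```text
t: 10.08
position: [0.505, 0.3949, 0.0344]
orientation: [-0.0, 0.999, 0.051, -0.004]
wrist_force: [-11.9, 0.7, 6.6]
gripper_width: 0.0101
gripper_force: 42.5
```

```bash
python3 -c "
from h import *
go(.508,.394,.028,.104)
print(read_state()['moment'])
a=vision.grab_frame('top')[130:250,120:280]; b=vision.grab_frame('scene')[220:370,320:490]
a=cv2.resize(a,(400,300),interpolation=2); b=cv2.resize(b,(400,353),interpolation=2)[:300]
cv2.imwrite('pics/g6.png',np.hstack([a,b])[:,:,::-1])
"
```

```text
t 10.1 pos [0.505  0.3949 0.0344] yaw 0.103 q6 2.04 w 0.0101 | go [0.003  0.0012 0.0063] twist -0.001
[ 0.2079044   2.10022623 -0.03015824]
```

View pics/g6.png

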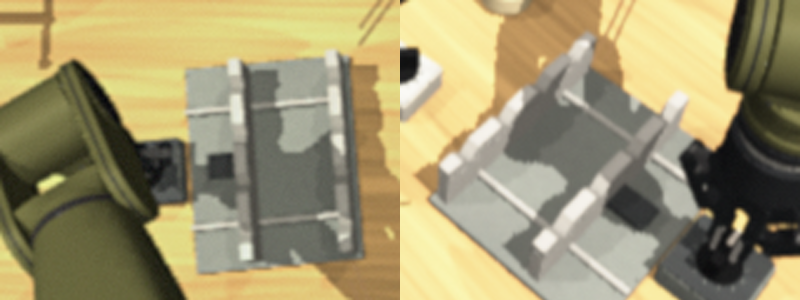

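The sliding rail has moved in (top crop x≈240) and the grip is still on the knob. I'll release, rise, and measure the gap from both views.

Call:
arm_command --steps '[{"dx":0,"dy":0,"dz":0,"twist":0,"gripper":0.02},{"dx":0,"dy":0,"dz":0,"twist":0,"gripper":0.03},{"dx":0,"dy":0,"dz":0,"twist":0,"gripper":0.05},{"dx":0,"dy":0,"dz":0,"twist":0,"gripper":0.05},{"dx":0,"dy":0,"dz":0,"twist":0,"gripper":0.05}]'

```text
t: 10.6
position: [0.5089, 0.3938, 0.0341]
orientation: [-0.0, 0.999, 0.051, 0.0]
wrist_force: [0.6, -0.3, -0.1]
gripper_width: 0.0499
gripper_force: 0.0
```

Call:
arm_command --steps '[{"dx":0,"dy":0,"dz":-0.03,"twist":0,"gripper":0.05},{"dx":0,"dy":0,"dz":-0.06,"twist":0,"gripper":0.05},{"dx":0,"dy":0,"dz":-0.09,"twist":0,"gripper":0.05},{"dx":0,"dy":0,"dz":-0.12,"twist":0,"gripper":0.05},{"dx":0,"dy":0,"dz":-0.15,"twist":0,"gripper":0.05}]'

```text
t: 11.02
position: [0.5086, 0.3936, 0.1855]
orientation: [-0.0, 0.999, 0.051, 0.0]
wrist_force: [0.8, 1.0, 0.2]
gripper_width: 0.05
gripper_force: 0.0
```

Call:
arm_command --steps '[{"dx":-0.03,"dy":0.03,"dz":0,"twist":0,"gripper":0.08},{"dx":-0.05,"dy":0.06,"dz":0,"twist":0,"gripper":0.08},{"dx":-0.05,"dy":0.1,"dz":0,"twist":0,"gripper":0.08},{"dx":-0.05,"dy":0.14,"dz":0,"twist":0,"gripper":0.08},{"dx":-0.05,"dy":0.18,"dz":0,"twist":0,"gripper":0.08}]'

```text
t: 11.43
position: [0.4769, 0.2083, 0.1843]
orientation: [-0.0, 0.999, 0.052, 0.001]
wrist_force: [0.9, -0.1, 1.1]
gripper_width: 0.08
gripper_force: 0.0
```

Call:
arm_command --steps '[{"dx":0,"dy":0.04,"dz":0,"twist":0,"gripper":0.08},{"dx":0,"dy":0.08,"dz":0,"twist":0,"gripper":0.08},{"dx":0,"dy":0.12,"dz":0,"twist":0,"gripper":0.08},{"dx":0,"dy":0.16,"dz":0,"twist":0,"gripper":0.08},{"dx":0,"dy":0.2,"dz":0,"twist":0,"gripper":0.08}]'

```text
t: 11.85
position: [0.4977, 0.0087, 0.1844]
orientation: [0.0, 0.999, 0.051, 0.001]
wrist_force: [1.1, 0.2, 0.5]
gripper_width: 0.0802
gripper_force: 0.0
```

Run:
```python
from h import *
go(.5046,-.2016,.1,-.07)
T=vision.grab_frame('top'); S=vision.grab_frame('scene'); cv2.imwrite('pics/top2.png',T[:,:,::-1]); cv2.imwrite('pics/scene2.png',S[:,:,::-1])
a=cv2.resize(T[125:250,140:340],None,fx=3.9,fy=3.9,interpolation=2)
cv2.imwrite('pics/g7.png',a[:,:,::-1])
```

```text
t 11.8 pos [0.4977 0.0087 0.1844] yaw 0.103 q6 1.38 w 0.0802 | go [-0.0148  0.2098  0.0844] twist 0.173
```

View pics/g7.png

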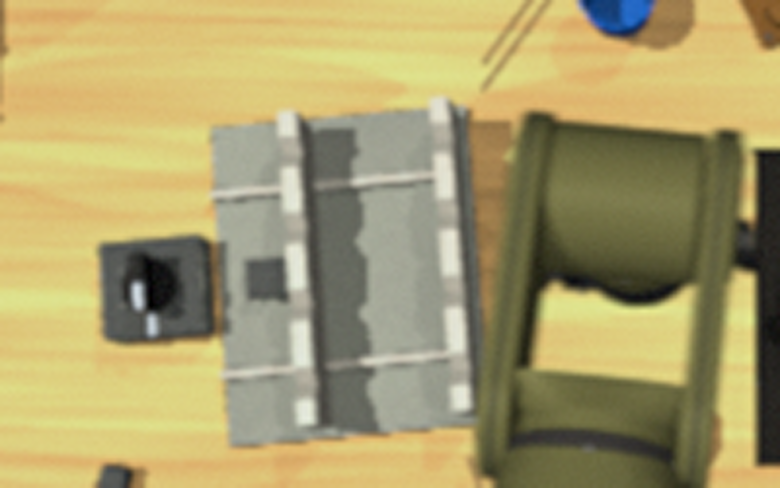

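The pointer at (138,293), corrected for parallax, lies on the mark at (152,325), and the rails are about 39.4 px ≈ 113 mm apart (114 expected). I'll confirm that numerically and get fresh hanger poses.

Run:
```python
from h import *
T=cv2.imread('pics/top2.png').astype(float); T0=cv2.imread('pics/top0.png').astype(float)
def line(I,u0,u1,v0,v1,slope):
    g=I[v0:v1,u0:u1].min(2); w=np.clip(g-175,0,None); n=w.sum(1); v=np.arange(v0,v1); ok=n>60
    u=(w*np.arange(u0,u1)).sum(1)[ok]/n[ok]; return np.polyfit(v[ok],u,1),ok.sum()
for nm,I,bs in(("new",T,(207,225)),("old",T0,(197,213))):
    a,na=line(I,*bs,156,230,0); b,nb=line(I,247,265,154,228,0)
    L=[onz('top',(np.polyval(p,v),v),.068)[:2] for p in(a,b) for v in(160,225)]
    d=(L[2]-L[3]); d/=np.linalg.norm(d); d2=L[0]-L[1]; n=np.array([-d[1],d[0]])
    print(nm,na,nb,"yaw",np.arctan2(d[1],d[0]).round(4),np.arctan2(d2[1],d2[0]).round(4),"sep",((L[0]+L[1]-L[2]-L[3])/2@n).round(4))
    print("fixed line pt",((L[2]+L[3])/2).round(4))
S=cv2.imread('pics/scene2.png').astype(float)
m=np.zeros((400,640),bool); m[150:238,236:352]=S[150:238,236:352].min(2)>110
for c,a,v,w in blobs(S,m,150): print(c.round(1),a,onz('scene',c,.03).round(4))
```

```text
new 39 39 yaw 0.1082 0.1085 sep 0.1141
fixed line pt [0.5228 0.1652]
old 37 34 yaw 0.1085 0.1096 sep 0.1529
fixed line pt [0.5228 0.1651]
[248.5 155.7] 224 [ 0.5217 -0.4287  0.03  ]
[340.  177.8] 608 [ 0.3607 -0.1476  0.03  ]
[266.8 176.6] 263 [ 0.534  -0.2987  0.03  ]
[288.4 190.4] 255 [ 0.5191 -0.203   0.03  ]
[250.6 222.7] 1004 [ 0.6768 -0.1616  0.03  ]
[301.5 212.6] 411 [ 0.5446 -0.1032  0.03  ]
[332.4 225.8] 989 [ 0.5097 -0.0089  0.03  ]
```

Separation is 114.1 mm, so the gauge is at its mark. Rack yaw is 0.1085 rad and its origin is about (0.5267, 0.2211). Now to hanger 0.

Call:
arm_command --steps '[{"dx":0.005,"dy":0.03,"dz":0,"twist":0.06,"gripper":0.085},{"dx":0.01,"dy":0.06,"dz":0.02,"twist":0.12,"gripper":0.085},{"dx":0.015,"dy":0.09,"dz":0.05,"twist":0.18,"gripper":0.085},{"dx":0.02,"dy":0.116,"dz":0.07,"twist":0.24,"gripper":0.085},{"dx":0.0245,"dy":0.116,"dz":0.085,"twist":0.265,"gripper":0.085}]'

```text
t: 12.37
position: [0.5338, -0.1051, 0.0969]
orientation: [0.0, 0.996, -0.084, -0.001]
wrist_force: [-0.5, 0.8, 0.4]
gripper_width: 0.0852
gripper_force: 0.0
```

Call:
arm_command --steps '[{"dx":0,"dy":0,"dz":0,"twist":0,"gripper":0.085},{"dx":0,"dy":0,"dz":0.02,"twist":0,"gripper":0.085},{"dx":0,"dy":0,"dz":0.04,"twist":0,"gripper":0.085},{"dx":0,"dy":0,"dz":0.06,"twist":0,"gripper":0.085},{"dx":0,"dy":0,"dz":0.06,"twist":0,"gripper":0.085}]'

```text
t: 12.78
position: [0.5313, -0.1003, 0.0359]
orientation: [-0.001, 0.997, -0.08, -0.003]
wrist_force: [-1.3, 0.5, -1.1]
gripper_width: 0.085
gripper_force: 0.0
```

```bash
python3 -c "
from h import *
go(.534,-.1045,-.012,-.162)
b=vision.grab_frame('scene')[150:250,230:370]
cv2.imwrite('pics/g8.png',cv2.resize(b,None,fx=5,fy=5,interpolation=2)[:,:,::-1])
"
```

```text
t 12.8 pos [ 0.5313 -0.1003  0.0359] yaw -0.16 q6 1.45 w 0.085 | go [0.0036 0.0038 0.0479] twist 0.002
```

View pics/g8.png

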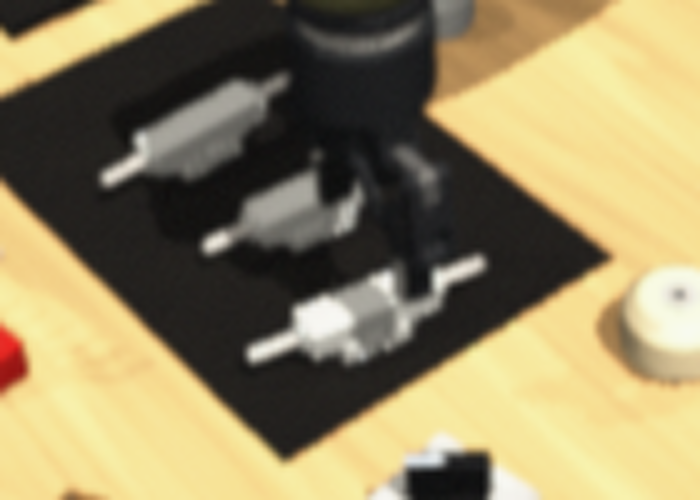

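The near fingertip is at (415,290), the far one at (340,190), and hanger 0's body is centred at (365,310). I'll check this against predictions.

```bash
python3 -c "
from h import *
s=read_state(); p=s['position']; r=rot(s['orientation']); k=lambda q:((proj('scene',q)-[230,150]+.5)*5).round(0)
for z in(-.013,-.035): print(z,[k(p+r.apply([0,y,z])) for y in(-.05,.05)])
print('hanger',k([.534,-.1045,.034]),[k([.534+a*.075*.987,-.1045-a*.075*.16,.027]) for a in(-1,1)])
print(k(p+[0.01,0,0.03])-k(p+[0,0,.03]),k(p+[0,.01,.03])-k(p+[0,0,.03]),k(p+[0,0,.04])-k(p+[0,0,.03]))
"
```

```text
-0.013 [array([421., 338.]), array([337., 230.])]
-0.035 [array([420., 310.]), array([335., 202.])]
hanger [373. 301.] [array([487., 263.]), array([255., 358.])]
[-15.   8.] [11.  9.] [ -1. -13.]
```

Call:
arm_command --steps '[{"dx":0.001,"dy":0,"dz":0.012,"twist":0,"gripper":0.085},{"dx":0.001,"dy":0,"dz":0.024,"twist":0,"gripper":0.085},{"dx":0.001,"dy":0,"dz":0.036,"twist":0,"gripper":0.085},{"dx":0.001,"dy":0,"dz":0.045,"twist":0,"gripper":0.085},{"dx":0.001,"dy":0,"dz":0.052,"twist":0,"gripper":0.085}]'

```text
t: 13.25
position: [0.5343, -0.102, -0.0144]
orientation: [-0.0, 0.997, -0.081, -0.001]
wrist_force: [-0.4, -0.2, -0.1]
gripper_width: 0.0852
gripper_force: 0.0
```

Call:
arm_command --steps '[{"dx":0,"dy":0,"dz":0,"twist":0,"gripper":0.06},{"dx":0,"dy":0,"dz":0,"twist":0,"gripper":0.045},{"dx":0,"dy":0,"dz":0,"twist":0,"gripper":0.035},{"dx":0,"dy":0,"dz":0,"twist":0,"gripper":0.03},{"dx":0,"dy":0,"dz":0,"twist":0,"gripper":0.03}]' --grip_force 60

```text
t: 13.67
position: [0.5356, -0.1027, -0.0122]
orientation: [0.0, 0.997, -0.081, 0.001]
wrist_force: [0.2, -2.5, 0.8]
gripper_width: 0.0303
gripper_force: 1.1
```

Call:
arm_command --steps '[{"dx":0,"dy":0,"dz":0,"twist":0,"gripper":0.02},{"dx":0,"dy":0,"dz":0,"twist":0,"gripper":0.015},{"dx":0,"dy":0,"dz":0,"twist":0,"gripper":0.015},{"dx":0,"dy":0,"dz":0,"twist":0,"gripper":0.015},{"dx":0,"dy":0,"dz":0,"twist":0,"gripper":0.015}]'

```text
t: 14.08
position: [0.5359, -0.1027, -0.0119]
orientation: [0.0, 0.997, -0.081, 0.001]
wrist_force: [-0.4, -1.5, 5.4]
gripper_width: 0.0245
gripper_force: 60.8
```

```bash
python3 -c "
from h import *
go(.6132,.2305,.1,1.679)
"
```

```text
t 14.1 pos [ 0.5359 -0.1027 -0.0119] yaw -0.162 q6 1.45 w 0.0245 | go [ 0.0227 -0.3413 -0.112 ] twist -1.841
```

Call:
arm_command --steps '[{"dx":0,"dy":0,"dz":-0.02,"twist":0,"gripper":0.015},{"dx":0,"dy":0,"dz":-0.05,"twist":0,"gripper":0.015},{"dx":0,"dy":0,"dz":-0.08,"twist":0,"gripper":0.015},{"dx":0,"dy":0,"dz":-0.1,"twist":0,"gripper":0.015},{"dx":0,"dy":0,"dz":-0.12,"twist":0,"gripper":0.015}]' --grip_force 80

```text
t: 14.5
position: [0.5345, -0.1019, 0.1075]
orientation: [-0.0, 0.997, -0.081, -0.0]
wrist_force: [0.1, -0.7, -1.9]
gripper_width: 0.0244
gripper_force: 79.0
```

Call:
arm_command --steps '[{"dx":0,"dy":-0.03,"dz":0,"twist":0,"gripper":0.015},{"dx":0.005,"dy":-0.065,"dz":0,"twist":0,"gripper":0.015},{"dx":0.008,"dy":-0.1,"dz":0,"twist":0,"gripper":0.015},{"dx":0.01,"dy":-0.135,"dz":0,"twist":0,"gripper":0.015},{"dx":0.011,"dy":-0.17,"dz":0,"twist":0,"gripper":0.015}]'

```text
t: 14.92
position: [0.5724, 0.0654, 0.1057]
orientation: [-0.0, 0.997, -0.081, -0.001]
wrist_force: [0.7, -0.6, -2.7]
gripper_width: 0.0246
gripper_force: 79.2
```

Call:
arm_command --steps '[{"dx":0,"dy":-0.035,"dz":0,"twist":-0.12,"gripper":0.015},{"dx":0.005,"dy":-0.07,"dz":0,"twist":-0.24,"gripper":0.015},{"dx":0.008,"dy":-0.105,"dz":0,"twist":-0.36,"gripper":0.015},{"dx":0.01,"dy":-0.14,"dz":0,"twist":-0.48,"gripper":0.015},{"dx":0.011,"dy":-0.17,"dz":0,"twist":-0.6,"gripper":0.015}]'

```text
t: 15.33
position: [0.6107, 0.232, 0.1054]
orientation: [-0.0, 0.975, 0.22, -0.001]
wrist_force: [-0.4, 0.1, -1.1]
gripper_width: 0.0245
gripper_force: 79.3
```

Call:
arm_command --steps '[{"dx":0,"dy":0,"dz":0,"twist":-0.12,"gripper":0.015},{"dx":0,"dy":0,"dz":0,"twist":-0.24,"gripper":0.015},{"dx":0,"dy":0,"dz":0,"twist":-0.36,"gripper":0.015},{"dx":0,"dy":0,"dz":0,"twist":-0.48,"gripper":0.015},{"dx":0,"dy":0,"dz":0,"twist":-0.6,"gripper":0.015}]'

```text
t: 15.75
position: [0.6103, 0.2298, 0.1051]
orientation: [-0.001, 0.867, 0.499, -0.002]
wrist_force: [0.1, 0.2, -2.5]
gripper_width: 0.0242
gripper_force: 79.4
```

Call:
arm_command --steps '[{"dx":0,"dy":0,"dz":0,"twist":-0.12,"gripper":0.015},{"dx":0,"dy":0,"dz":0,"twist":-0.24,"gripper":0.015},{"dx":0,"dy":0,"dz":0,"twist":-0.36,"gripper":0.015},{"dx":0,"dy":0,"dz":0,"twist":-0.48,"gripper":0.015},{"dx":0,"dy":0,"dz":0,"twist":-0.6,"gripper":0.015}]'

```text
t: 16.17
position: [0.6103, 0.2296, 0.1051]
orientation: [-0.001, 0.681, 0.732, -0.001]
wrist_force: [0.6, 0.4, -2.7]
gripper_width: 0.0241
gripper_force: 79.4
```

```bash
cat >> h.py <<'E'
O=np.array([.5267,.2211]); d=np.array([.9941,.1083]); n=np.array([-.1083,.9941])
def slot(x,z): go(*(O+x*d),z,1.679)
def save(k):
    for c in('top','scene'): cv2.imwrite(f'pics/{c}{k}.png',vision.grab_frame(c)[:,:,::-1])
E
python3 -c "
from h import *
slot(.087,.07); save(3)
a=cv2.imread('pics/scene3.png')[180:360,290:510]; cv2.imwrite('pics/g9.png',cv2.resize(a,None,fx=3.3,fy=3.3,interpolation=2))
"
```

```text
t 16.2 pos [0.6103 0.2296 0.1051] yaw 1.644 q6 0.2 w 0.0241 | go [0.0007 0.0031 0.0351] twist -0.035
```

View pics/g9.png

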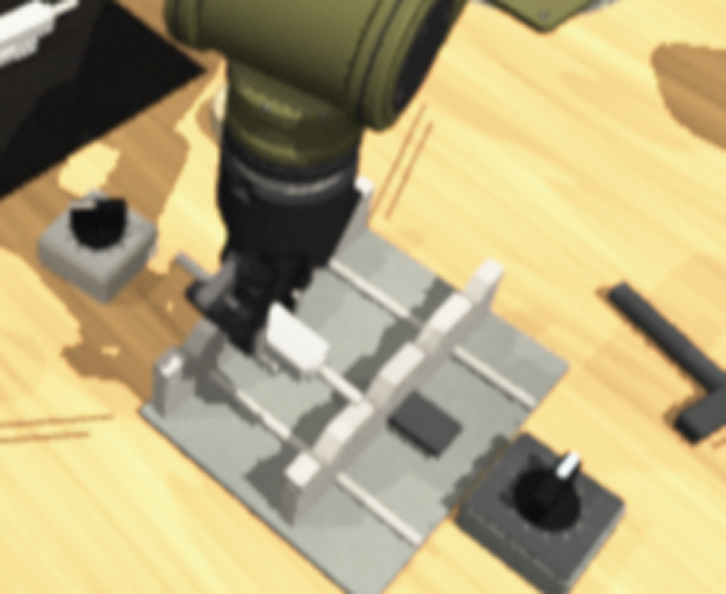

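Hanger 0 is held over the rack, with axle ends at about (185,265) and (365,400) in the crop. I'll check that the axle is level and centred.

```bash
python3 -c "
from h import *
s=read_state(); p=s['position'].copy(); r=rot(s['orientation'])
for z in(.134,.144,.154):
  p[2]=z; print(z,[((proj('scene',p+r.apply([x,0,0]))-[290,180]+.5)*3.3).round(0) for x in(-.075,.075)])
print([((proj('scene',np.r_[O+.087*d+y*n,z])-[290,180]+.5)*3.3).round(0) for y,z in((-.057,.056),(.057,.056),(-.05,.068),(.05,.068))])
"
```

```text
0.134 [array([181., 265.]), array([361., 413.])]
0.144 [array([182., 255.]), array([363., 404.])]
0.154 [array([183., 246.]), array([365., 395.])]
[array([192., 353.]), array([323., 459.]), array([200., 350.]), array([316., 443.])]
```

Call:
arm_command --steps '[{"dx":0.001,"dy":0.003,"dz":0,"twist":-0.035,"gripper":0.015},{"dx":0.001,"dy":0.003,"dz":0.01,"twist":-0.035,"gripper":0.015},{"dx":0.001,"dy":0.003,"dz":0.025,"twist":-0.035,"gripper":0.015},{"dx":0.001,"dy":0.003,"dz":0.04,"twist":-0.035,"gripper":0.015},{"dx":0.001,"dy":0.003,"dz":0.05,"twist":-0.035,"gripper":0.015}]'

```text
t: 16.68
position: [0.6123, 0.2303, 0.0529]
orientation: [-0.001, 0.671, 0.742, -0.002]
wrist_force: [-0.7, -0.7, -3.2]
gripper_width: 0.0245
gripper_force: 79.4
```

Call:
arm_command --steps '[{"dx":0,"dy":0,"dz":0.005,"twist":0,"gripper":0.015},{"dx":0,"dy":0,"dz":0.01,"twist":0,"gripper":0.015},{"dx":0,"dy":0,"dz":0.015,"twist":0,"gripper":0.015},{"dx":0,"dy":0,"dz":0.02,"twist":0,"gripper":0.015},{"dx":0,"dy":0,"dz":0.02,"twist":0,"gripper":0.015}]'

```text
t: 17.1
position: [0.6141, 0.2308, 0.0361]
orientation: [-0.0, 0.67, 0.742, -0.001]
wrist_force: [-0.6, -0.4, -2.6]
gripper_width: 0.0249
gripper_force: 53.1
```

```bash
python3 -c "
from h import *
slot(.087,.023)"
```

```text
t 17.1 pos [0.6141 0.2308 0.0361] yaw 1.673 q6 0.18 w 0.0249 | go [-0.0002 -0.0009  0.0131] twist -0.006
```

Call:
arm_command --steps '[{"dx":0,"dy":0,"dz":0,"twist":0,"gripper":0.015},{"dx":0,"dy":0,"dz":0,"twist":0,"gripper":0.015},{"dx":0,"dy":0,"dz":0,"twist":0,"gripper":0.015},{"dx":0,"dy":-0.001,"dz":0.003,"twist":0,"gripper":0.015},{"dx":0,"dy":-0.001,"dz":0.006,"twist":0,"gripper":0.015}]'

```text
t: 17.52
position: [0.6139, 0.2309, 0.0315]
orientation: [0.0, 0.67, 0.742, 0.001]
wrist_force: [0.0, 0.3, -3.5]
gripper_width: 0.0241
gripper_force: 83.5
```

Call:
arm_command --steps '[{"dx":0,"dy":0,"dz":0.002,"twist":0,"gripper":0.015},{"dx":0,"dy":0,"dz":0.004,"twist":0,"gripper":0.015},{"dx":0,"dy":0,"dz":0.006,"twist":0,"gripper":0.015},{"dx":0,"dy":0,"dz":0.006,"twist":0,"gripper":0.015},{"dx":0,"dy":0,"dz":0.006,"twist":0,"gripper":0.015}]'

```text
t: 17.93
position: [0.6134, 0.2308, 0.0248]
orientation: [-0.0, 0.67, 0.742, -0.0]
wrist_force: [-0.4, -0.3, -3.1]
gripper_width: 0.0244
gripper_force: 83.9
```

```bash
python3 -c "
from h import *
slot(.087,.023); print(read_state()['moment'],read_state()['wrist_force'])"
```

```text
t 17.9 pos [0.6134 0.2308 0.0248] yaw 1.673 q6 0.18 w 0.0244 | go [-0.0002 -0.0003  0.0018] twist -0.006
[-0.01489103 -0.01058156 -0.02349249] [-0.40854379 -0.28183096 -3.07901407]
```

Call:
arm_command --steps '[{"dx":0,"dy":0,"dz":0.001,"twist":0,"gripper":0.015},{"dx":0,"dy":0,"dz":0.002,"twist":0,"gripper":0.015},{"dx":0,"dy":0,"dz":0.003,"twist":0,"gripper":0.015},{"dx":0,"dy":0,"dz":0.003,"twist":0,"gripper":0.015},{"dx":0,"dy":0,"dz":0.003,"twist":0,"gripper":0.015}]'

```text
t: 18.35
position: [0.6137, 0.2309, 0.0243]
orientation: [-0.0, 0.67, 0.742, -0.0]
wrist_force: [-6.8, -2.6, 9.2]
gripper_width: 0.0239
gripper_force: 85.4
```

```bash
python3 -c "
from h import *
slot(.087,.023); print(read_state()['moment'],read_state()['wrist_force'])"
```

```text
t 18.4 pos [0.6137 0.2309 0.0243] yaw 1.673 q6 0.18 w 0.0239 | go [-0.0003 -0.0005  0.0013] twist -0.006
[-0.17474261  1.05603856  0.12695662] [-6.75567574 -2.55286799  9.17079089]
```

Contact came at reading 0.024, with the force rising by 12 N, so it is seated. I'll release with a limited opening, rise, and go back towards hanger 1.

Call:
arm_command --steps '[{"dx":0,"dy":0,"dz":0,"twist":0,"gripper":0.03},{"dx":0,"dy":0,"dz":0,"twist":0,"gripper":0.04},{"dx":0,"dy":0,"dz":0,"twist":0,"gripper":0.045},{"dx":0,"dy":0,"dz":0,"twist":0,"gripper":0.045},{"dx":0,"dy":0,"dz":0,"twist":0,"gripper":0.045}]'

```text
t: 18.77
position: [0.6137, 0.2308, 0.0219]
orientation: [0.0, 0.67, 0.742, 0.0]
wrist_force: [0.6, 0.6, 0.6]
gripper_width: 0.0451
gripper_force: 0.0
```

Call:
arm_command --steps '[{"dx":0,"dy":0,"dz":-0.01,"twist":0,"gripper":0.045},{"dx":0,"dy":0,"dz":-0.03,"twist":0,"gripper":0.045},{"dx":0,"dy":0,"dz":-0.06,"twist":0,"gripper":0.045},{"dx":0,"dy":0,"dz":-0.09,"twist":0,"gripper":0.045},{"dx":0,"dy":0,"dz":-0.12,"twist":0,"gripper":0.045}]'

```text
t: 19.18
position: [0.6134, 0.2308, 0.1437]
orientation: [-0.0, 0.67, 0.742, -0.0]
wrist_force: [0.8, 0.2, -0.2]
gripper_width: 0.0449
gripper_force: 0.0
```

```bash
python3 -c "
from h import *
go(.5045,-.2008,.1,-.071)"
```

```text
t 19.2 pos [0.6134 0.2308 0.1437] yaw 1.673 q6 0.18 w 0.0449 | go [-0.4182 -0.1523  0.0438] twist 1.744
```

Call:
arm_command --steps '[{"dx":-0.036,"dy":-0.013,"dz":0,"twist":0,"gripper":0.085},{"dx":-0.072,"dy":-0.026,"dz":0,"twist":0,"gripper":0.085},{"dx":-0.108,"dy":-0.039,"dz":0,"twist":0,"gripper":0.085},{"dx":-0.144,"dy":-0.052,"dz":0,"twist":0,"gripper":0.085},{"dx":-0.18,"dy":-0.065,"dz":0,"twist":0,"gripper":0.085}]'

```text
t: 19.6
position: [0.5668, 0.0437, 0.143]
orientation: [0.001, 0.67, 0.742, 0.0]
wrist_force: [-0.2, -0.1, 0.0]
gripper_width: 0.0852
gripper_force: 0.0
```

Call:
arm_command --steps '[{"dx":-0.036,"dy":-0.013,"dz":0,"twist":0,"gripper":0.085},{"dx":-0.072,"dy":-0.026,"dz":0,"twist":0,"gripper":0.085},{"dx":-0.108,"dy":-0.039,"dz":0,"twist":0,"gripper":0.085},{"dx":-0.144,"dy":-0.052,"dz":0,"twist":0,"gripper":0.085},{"dx":-0.18,"dy":-0.065,"dz":0,"twist":0,"gripper":0.085}]'

```text
t: 20.02
position: [0.5204, -0.1423, 0.1431]
orientation: [0.001, 0.67, 0.742, 0.0]
wrist_force: [0.5, -1.0, -0.2]
gripper_width: 0.0848
gripper_force: 0.0
```

Call:
arm_command --steps '[{"dx":-0.02,"dy":-0.01,"dz":0,"twist":0.12,"gripper":0.085},{"dx":-0.04,"dy":-0.02,"dz":0,"twist":0.24,"gripper":0.085},{"dx":-0.058,"dy":-0.022,"dz":0,"twist":0.36,"gripper":0.085},{"dx":-0.058,"dy":-0.022,"dz":0,"twist":0.48,"gripper":0.085},{"dx":-0.058,"dy":-0.022,"dz":0,"twist":0.6,"gripper":0.085}]'

```text
t: 20.43
position: [0.5048, -0.2019, 0.1429]
orientation: [0.0, 0.862, 0.508, 0.0]
wrist_force: [0.1, -0.3, -0.3]
gripper_width: 0.0852
gripper_force: 0.0
```

Call:
arm_command --steps '[{"dx":0,"dy":0,"dz":0,"twist":0.12,"gripper":0.085},{"dx":0,"dy":0,"dz":0,"twist":0.24,"gripper":0.085},{"dx":0,"dy":0,"dz":0,"twist":0.36,"gripper":0.085},{"dx":0,"dy":0,"dz":0,"twist":0.48,"gripper":0.085},{"dx":0,"dy":0,"dz":0,"twist":0.6,"gripper":0.085}]'

```text
t: 20.85
position: [0.5051, -0.2006, 0.1429]
orientation: [0.0, 0.973, 0.231, 0.0]
wrist_force: [-0.1, -0.7, -0.7]
gripper_width: 0.085
gripper_force: 0.0
```

Call:
arm_command --steps '[{"dx":0,"dy":0,"dz":0.02,"twist":0.12,"gripper":0.085},{"dx":0,"dy":0,"dz":0.04,"twist":0.24,"gripper":0.085},{"dx":0,"dy":0,"dz":0.06,"twist":0.36,"gripper":0.085},{"dx":0,"dy":0,"dz":0.06,"twist":0.48,"gripper":0.085},{"dx":0,"dy":0,"dz":0.06,"twist":0.544,"gripper":0.085}]'

```text
t: 21.27
position: [0.5038, -0.1999, 0.0807]
orientation: [-0.001, 0.999, -0.038, -0.001]
wrist_force: [-0.9, -0.5, 0.1]
gripper_width: 0.0852
gripper_force: 0.0
```

Run:
```python
from h import *
go(.5045,-.2008,-.012,-.071); save(4)
S=cv2.imread('pics/scene4.png'); S0=cv2.imread('pics/scene0.png')
# remaining-hanger axle ends / rack view: project check points and make one composite
a=cv2.resize(S[220:350,320:470],(600,520),interpolation=2); b=cv2.resize(S[150:240,225:345],(240,180),interpolation=2); b=cv2.copyMakeBorder(b,0,340,0,0,cv2.BORDER_CONSTANT)
for q,c in((np.r_[O+.087*d-.075*n,.062],(0,0,255)),(np.r_[O+.087*d+.075*n,.062],(0,0,255)),(np.r_[O+.087*d,.072],(0,255,0))):
    u=(proj('scene',q)-[320,220]+.5)*4; cv2.circle(a,tuple(int(v) for v in u),3,c,-1)
cv2.imwrite('pics/g10.png',np.hstack([a,b[:520]]))
```

```text
t 21.3 pos [ 0.5038 -0.1999  0.0807] yaw -0.076 q6 1.17 w 0.0852 | go [0.001  0.0009 0.0927] twist -0.005
```

View pics/g10.png

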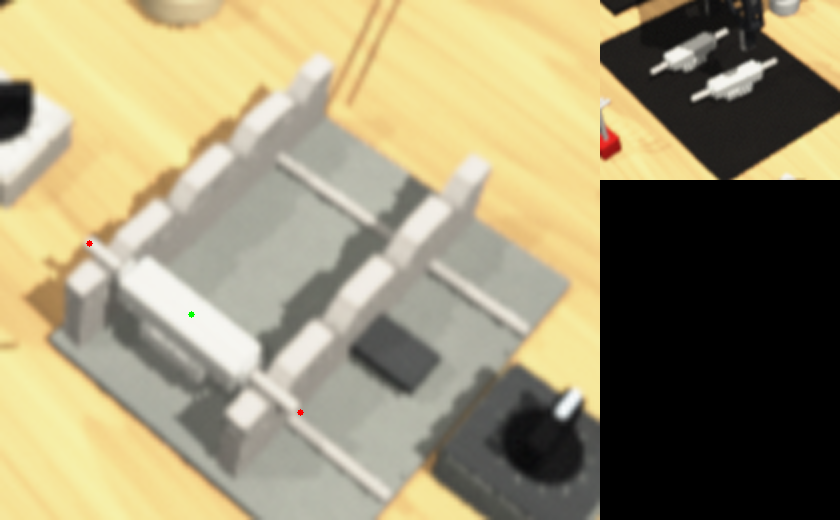

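Hanger 0 hangs in the +87 notches, its axle ends on the predicted dots at (89,243) and (300,412). Hangers 1 and 2 are unmoved, so I pick hanger 1.

Call:
arm_command --steps '[{"dx":0,"dy":0,"dz":0.02,"twist":0,"gripper":0.085},{"dx":0,"dy":0,"dz":0.04,"twist":0,"gripper":0.085},{"dx":0,"dy":0,"dz":0.06,"twist":0,"gripper":0.085},{"dx":0,"dy":0,"dz":0.07,"twist":0,"gripper":0.085},{"dx":0,"dy":0,"dz":0.08,"twist":0,"gripper":0.085}]'

```text
t: 21.78
position: [0.5049, -0.2005, 0.0016]
orientation: [-0.0, 0.999, -0.035, -0.0]
wrist_force: [0.2, 0.1, -0.3]
gripper_width: 0.085
gripper_force: 0.0
```

Call:
arm_command --steps '[{"dx":0,"dy":0,"dz":0.008,"twist":0,"gripper":0.085},{"dx":0,"dy":0,"dz":0.016,"twist":0,"gripper":0.085},{"dx":0,"dy":0,"dz":0.016,"twist":0,"gripper":0.06},{"dx":0,"dy":0,"dz":0.016,"twist":0,"gripper":0.045},{"dx":0,"dy":0,"dz":0.016,"twist":0,"gripper":0.035}]' --grip_force 60

```text
t: 22.2
position: [0.5055, -0.2008, -0.0132]
orientation: [0.0, 0.999, -0.036, 0.001]
wrist_force: [0.1, -1.2, -0.2]
gripper_width: 0.0514
gripper_force: 0.0
```

Call:
arm_command --steps '[{"dx":0,"dy":0,"dz":0,"twist":0,"gripper":0.025},{"dx":0,"dy":0,"dz":0,"twist":0,"gripper":0.018},{"dx":0,"dy":0,"dz":0,"twist":0,"gripper":0.015},{"dx":0,"dy":0,"dz":0,"twist":0,"gripper":0.015},{"dx":0,"dy":0,"dz":0,"twist":0,"gripper":0.015}]'

```text
t: 22.62
position: [0.5058, -0.2009, -0.0129]
orientation: [0.0, 0.999, -0.036, 0.001]
wrist_force: [-1.3, 0.8, 5.3]
gripper_width: 0.0248
gripper_force: 60.0
```

```bash
python3 -c "
from h import *
slot(-.087,.108)"
```

```text
t 22.6 pos [ 0.5058 -0.2009 -0.0129] yaw -0.071 q6 1.17 w 0.0248 | go [-0.0945 -0.4068 -0.1214] twist -1.75
```

Call:
arm_command --steps '[{"dx":0,"dy":0,"dz":-0.02,"twist":0,"gripper":0.015},{"dx":0,"dy":0,"dz":-0.05,"twist":0,"gripper":0.015},{"dx":0,"dy":0,"dz":-0.08,"twist":0,"gripper":0.015},{"dx":0,"dy":0,"dz":-0.1,"twist":0,"gripper":0.015},{"dx":0,"dy":0,"dz":-0.12,"twist":0,"gripper":0.015}]' --grip_force 80

```text
t: 23.03
position: [0.5043, -0.2002, 0.1064]
orientation: [-0.0, 0.999, -0.036, -0.0]
wrist_force: [1.2, 0.6, -2.6]
gripper_width: 0.0244
gripper_force: 79.2
```

Call:
arm_command --steps '[{"dx":-0.008,"dy":-0.034,"dz":0,"twist":0,"gripper":0.015},{"dx":-0.016,"dy":-0.068,"dz":0,"twist":0,"gripper":0.015},{"dx":-0.024,"dy":-0.102,"dz":0,"twist":0,"gripper":0.015},{"dx":-0.032,"dy":-0.136,"dz":0,"twist":0,"gripper":0.015},{"dx":-0.04,"dy":-0.17,"dz":0,"twist":0,"gripper":0.015}]'

```text
t: 23.45
position: [0.4753, -0.0265, 0.1046]
orientation: [-0.0, 0.999, -0.036, -0.001]
wrist_force: [0.8, -0.0, -2.1]
gripper_width: 0.0245
gripper_force: 79.5
```

Call:
arm_command --steps '[{"dx":-0.008,"dy":-0.034,"dz":0,"twist":0,"gripper":0.015},{"dx":-0.016,"dy":-0.068,"dz":0,"twist":0,"gripper":0.015},{"dx":-0.024,"dy":-0.102,"dz":0,"twist":0,"gripper":0.015},{"dx":-0.032,"dy":-0.136,"dz":0,"twist":0,"gripper":0.015},{"dx":-0.04,"dy":-0.17,"dz":0,"twist":0,"gripper":0.015}]'

```text
t: 23.87
position: [0.4475, 0.1457, 0.1047]
orientation: [0.0, 0.999, -0.036, -0.001]
wrist_force: [0.8, 0.5, -2.8]
gripper_width: 0.0244
gripper_force: 79.5
```

Call:
arm_command --steps '[{"dx":-0.004,"dy":-0.02,"dz":0,"twist":-0.12,"gripper":0.015},{"dx":-0.008,"dy":-0.04,"dz":0,"twist":-0.24,"gripper":0.015},{"dx":-0.012,"dy":-0.06,"dz":0,"twist":-0.36,"gripper":0.015},{"dx":-0.0145,"dy":-0.067,"dz":0,"twist":-0.48,"gripper":0.015},{"dx":-0.0145,"dy":-0.067,"dz":0,"twist":-0.6,"gripper":0.015}]'

```text
t: 24.28
position: [0.4379, 0.2135, 0.1045]
orientation: [-0.0, 0.964, 0.265, -0.001]
wrist_force: [0.0, -0.4, -3.6]
gripper_width: 0.0244
gripper_force: 79.6
```

Call:
arm_command --steps '[{"dx":0,"dy":0,"dz":0,"twist":-0.12,"gripper":0.015},{"dx":0,"dy":0,"dz":0,"twist":-0.24,"gripper":0.015},{"dx":0,"dy":0,"dz":0,"twist":-0.36,"gripper":0.015},{"dx":0,"dy":0,"dz":0,"twist":-0.48,"gripper":0.015},{"dx":0,"dy":0,"dz":0,"twist":-0.6,"gripper":0.015}]'

```text
t: 24.7
position: [0.4383, 0.2118, 0.1044]
orientation: [-0.0, 0.843, 0.537, -0.001]
wrist_force: [-0.6, 0.1, -3.5]
gripper_width: 0.0246
gripper_force: 79.6
```

Call:
arm_command --steps '[{"dx":0,"dy":0,"dz":0,"twist":-0.12,"gripper":0.015},{"dx":0,"dy":0,"dz":0,"twist":-0.24,"gripper":0.015},{"dx":0,"dy":0,"dz":0,"twist":-0.36,"gripper":0.015},{"dx":0,"dy":0,"dz":0,"twist":-0.48,"gripper":0.015},{"dx":0,"dy":0,"dz":0,"twist":-0.55,"gripper":0.015}]'

```text
t: 25.12
position: [0.4383, 0.2118, 0.1045]
orientation: [-0.001, 0.666, 0.746, -0.001]
wrist_force: [0.4, 0.4, -3.2]
gripper_width: 0.0245
gripper_force: 79.6
```

```bash
python3 -c "
from h import *
slot(-.087,.023)"
```

```text
t 25.1 pos [0.4383 0.2118 0.1045] yaw 1.684 q6 0.23 w 0.0245 | go [-0.0002  0.0021  0.0815] twist 0.005
```

Call:
arm_command --steps '[{"dx":0,"dy":0.001,"dz":0,"twist":0.005,"gripper":0.015},{"dx":0,"dy":0.001,"dz":0.01,"twist":0.005,"gripper":0.015},{"dx":0,"dy":0.001,"dz":0.025,"twist":0.005,"gripper":0.015},{"dx":0,"dy":0.001,"dz":0.04,"twist":0.005,"gripper":0.015},{"dx":0,"dy":0.001,"dz":0.055,"twist":0.005,"gripper":0.015}]'

```text
t: 25.53
position: [0.4399, 0.2121, 0.0493]
orientation: [-0.0, 0.67, 0.742, -0.0]
wrist_force: [-0.2, 0.1, -2.4]
gripper_width: 0.0243
gripper_force: 79.7
```

Call:
arm_command --steps '[{"dx":0,"dy":0,"dz":0.006,"twist":0,"gripper":0.015},{"dx":0,"dy":0,"dz":0.012,"twist":0,"gripper":0.015},{"dx":0,"dy":0,"dz":0.018,"twist":0,"gripper":0.015},{"dx":0,"dy":0,"dz":0.02,"twist":0,"gripper":0.015},{"dx":0,"dy":0,"dz":0.022,"twist":0,"gripper":0.015}]'

```text
t: 25.95
position: [0.4408, 0.2124, 0.0291]
orientation: [0.0, 0.67, 0.742, 0.0]
wrist_force: [-0.2, -0.7, -3.4]
gripper_width: 0.0244
gripper_force: 79.6
```

Call:
arm_command --steps '[{"dx":0,"dy":0,"dz":0.001,"twist":0,"gripper":0.015},{"dx":0,"dy":0,"dz":0.002,"twist":0,"gripper":0.015},{"dx":0,"dy":0,"dz":0.003,"twist":0,"gripper":0.015},{"dx":0,"dy":0,"dz":0.003,"twist":0,"gripper":0.015},{"dx":0,"dy":0,"dz":0.003,"twist":0,"gripper":0.015}]'

```text
t: 26.37
position: [0.4407, 0.2123, 0.0262]
orientation: [0.0, 0.67, 0.743, 0.0]
wrist_force: [0.9, 0.1, -2.5]
gripper_width: 0.0245
gripper_force: 79.6
```

```bash
python3 -c "
from h import *
slot(-.087,.022)"
```

```text
t 26.4 pos [0.4407 0.2123 0.0262] yaw 1.674 q6 0.24 w 0.0245 | go [-0.0006 -0.0006  0.0042] twist -0.005
```

Call:
arm_command --steps '[{"dx":0,"dy":0,"dz":0.001,"twist":0,"gripper":0.015},{"dx":0,"dy":0,"dz":0.002,"twist":0,"gripper":0.015},{"dx":0,"dy":0,"dz":0.003,"twist":0,"gripper":0.015},{"dx":0,"dy":0,"dz":0.003,"twist":0,"gripper":0.015},{"dx":0,"dy":0,"dz":0.003,"twist":0,"gripper":0.015}]'

```text
t: 26.78
position: [0.4406, 0.2123, 0.0234]
orientation: [-0.0, 0.67, 0.743, -0.0]
wrist_force: [-2.1, -0.9, 2.3]
gripper_width: 0.0243
gripper_force: 80.3
```

Call:
arm_command --steps '[{"dx":0,"dy":0,"dz":0.001,"twist":0,"gripper":0.015},{"dx":0,"dy":0,"dz":0.002,"twist":0,"gripper":0.015},{"dx":0,"dy":0,"dz":0.002,"twist":0,"gripper":0.015},{"dx":0,"dy":0,"dz":0.002,"twist":0,"gripper":0.015},{"dx":0,"dy":0,"dz":0.002,"twist":0,"gripper":0.015}]'

```text
t: 27.2
position: [0.4407, 0.2124, 0.0232]
orientation: [-0.0, 0.67, 0.743, -0.0]
wrist_force: [-7.5, -3.3, 14.5]
gripper_width: 0.0245
gripper_force: 82.0
```

Hanger 1 is seated. Release and rise.

Call:
arm_command --steps '[{"dx":0,"dy":0,"dz":0,"twist":0,"gripper":0.03},{"dx":0,"dy":0,"dz":0,"twist":0,"gripper":0.04},{"dx":0,"dy":0,"dz":0,"twist":0,"gripper":0.045},{"dx":0,"dy":0,"dz":0,"twist":0,"gripper":0.045},{"dx":0,"dy":0,"dz":0,"twist":0,"gripper":0.045}]'

```text
t: 27.62
position: [0.4407, 0.2123, 0.0209]
orientation: [0.0, 0.67, 0.743, 0.0]
wrist_force: [-0.2, -0.6, -0.3]
gripper_width: 0.0451
gripper_force: 0.0
```

Call:
arm_command --steps '[{"dx":0,"dy":0,"dz":-0.01,"twist":0,"gripper":0.045},{"dx":0,"dy":0,"dz":-0.03,"twist":0,"gripper":0.045},{"dx":0,"dy":0,"dz":-0.06,"twist":0,"gripper":0.045},{"dx":0,"dy":0,"dz":-0.09,"twist":0,"gripper":0.045},{"dx":0,"dy":0,"dz":-0.12,"twist":0,"gripper":0.045}]'

```text
t: 28.03
position: [0.4404, 0.2122, 0.1428]
orientation: [-0.0, 0.67, 0.743, 0.0]
wrist_force: [0.6, -0.2, -0.1]
gripper_width: 0.0454
gripper_force: 0.0
```

Run:
```python
from h import *
S=vision.grab_frame('scene'); T=vision.grab_frame('top')
for n,I,b in(('scene',S,(150,212,228,300)),('top',T,(168,240,395,450))):
    m=np.zeros((400,640),bool); m[b[0]:b[1],b[2]:b[3]]=I[b[0]:b[1],b[2]:b[3]].min(2)>110
    for c,a,v,w in blobs(I,m,150):
        e=onz(n,c+v*w[1]*1.5,.03)-onz(n,c-v*w[1]*1.5,.03); print(n,c.round(1),a,onz(n,c,.034).round(4),"ang",np.arctan(e[1]/e[0]).round(3))
go(.519,-.300,.143,.066)
```

```text
scene [243.8 157.4] 305 [ 0.541  -0.4258  0.034 ] ang -0.092
scene [269.6 175.5] 354 [ 0.5265 -0.2929  0.034 ] ang 0.065
scene [236.3 202.7] 351 [ 0.6687 -0.2527  0.034 ] ang -1.545
top [413.4 197.4] 354 [ 0.5187 -0.299   0.034 ] ang 0.068
t 28.1 pos [0.4446 0.2137 0.1483] yaw 1.674 q6 0.24 w 0.0448 | go [-0.5187  0.0212  0.0041] twist 1.608
```

Call:
arm_command --steps '[{"dx":-0.038,"dy":0,"dz":0,"twist":0,"gripper":0.085},{"dx":-0.076,"dy":0,"dz":0,"twist":0,"gripper":0.085},{"dx":-0.114,"dy":0,"dz":0,"twist":0,"gripper":0.085},{"dx":-0.152,"dy":0,"dz":0,"twist":0,"gripper":0.085},{"dx":-0.19,"dy":0.01,"dz":0,"twist":0,"gripper":0.085}]'

```text
t: 28.55
position: [0.4688, 0.0229, 0.1408]
orientation: [-0.0, 0.67, 0.743, -0.0]
wrist_force: [1.0, 0.1, -0.0]
gripper_width: 0.085
gripper_force: 0.0
```

Call:
arm_command --steps '[{"dx":-0.038,"dy":0.002,"dz":0,"twist":0,"gripper":0.085},{"dx":-0.076,"dy":0.004,"dz":0,"twist":0,"gripper":0.085},{"dx":-0.114,"dy":0.006,"dz":0,"twist":0,"gripper":0.085},{"dx":-0.152,"dy":0.008,"dz":0,"twist":0,"gripper":0.085},{"dx":-0.19,"dy":0.011,"dz":0,"twist":0,"gripper":0.085}]'

```text
t: 28.97
position: [0.5002, -0.1654, 0.1409]
orientation: [-0.0, 0.67, 0.742, 0.0]
wrist_force: [1.5, -0.0, 1.0]
gripper_width: 0.0852
gripper_force: 0.0
```

Call:
arm_command --steps '[{"dx":-0.03,"dy":0,"dz":0,"twist":0.12,"gripper":0.085},{"dx":-0.06,"dy":0,"dz":0,"twist":0.24,"gripper":0.085},{"dx":-0.09,"dy":0,"dz":0,"twist":0.36,"gripper":0.085},{"dx":-0.12,"dy":0,"dz":0,"twist":0.48,"gripper":0.085},{"dx":-0.139,"dy":0,"dz":0,"twist":0.6,"gripper":0.085}]'

```text
t: 29.38
position: [0.5145, -0.3044, 0.1407]
orientation: [0.0, 0.861, 0.508, -0.0]
wrist_force: [0.3, -0.2, 0.4]
gripper_width: 0.0849
gripper_force: 0.0
```

Call:
arm_command --steps '[{"dx":0,"dy":0,"dz":0,"twist":0.12,"gripper":0.085},{"dx":0,"dy":0,"dz":0,"twist":0.24,"gripper":0.085},{"dx":0,"dy":0,"dz":0,"twist":0.36,"gripper":0.085},{"dx":0,"dy":0,"dz":0,"twist":0.48,"gripper":0.085},{"dx":0,"dy":0,"dz":0,"twist":0.6,"gripper":0.085}]'

```text
t: 29.8
position: [0.5145, -0.3017, 0.1405]
orientation: [-0.0, 0.973, 0.232, -0.0]
wrist_force: [0.7, -0.2, 0.7]
gripper_width: 0.085
gripper_force: 0.0
```

Call:
arm_command --steps '[{"dx":0,"dy":0,"dz":0.02,"twist":0.12,"gripper":0.085},{"dx":0,"dy":0,"dz":0.04,"twist":0.24,"gripper":0.085},{"dx":0,"dy":0,"dz":0.06,"twist":0.36,"gripper":0.085},{"dx":0,"dy":0,"dz":0.06,"twist":0.408,"gripper":0.085},{"dx":0,"dy":0,"dz":0.06,"twist":0.408,"gripper":0.085}]'

```text
t: 30.22
position: [0.5134, -0.3008, 0.0786]
orientation: [-0.001, 0.999, 0.033, -0.002]
wrist_force: [0.2, -0.5, 0.4]
gripper_width: 0.085
gripper_force: 0.0
```

```bash
python3 -c "
from h import *
go(.519,-.2995,-.012,.066)"
```

```text
t 30.2 pos [ 0.5134 -0.3008  0.0786] yaw 0.065 q6 0.89 w 0.085 | go [ 0.006  -0.0007  0.0906] twist -0.001
```

Call:
arm_command --steps '[{"dx":0.0045,"dy":-0.001,"dz":0.02,"twist":0,"gripper":0.085},{"dx":0.0045,"dy":-0.001,"dz":0.04,"twist":0,"gripper":0.085},{"dx":0.0045,"dy":-0.001,"dz":0.06,"twist":0,"gripper":0.085},{"dx":0.0045,"dy":-0.001,"dz":0.07,"twist":0,"gripper":0.085},{"dx":0.0045,"dy":-0.001,"dz":0.078,"twist":0,"gripper":0.085}]'

```text
t: 30.63
position: [0.5189, -0.3003, 0.0021]
orientation: [-0.0, 0.999, 0.033, -0.0]
wrist_force: [-0.6, -0.0, 0.3]
gripper_width: 0.0849
gripper_force: 0.0
```

Call:
arm_command --steps '[{"dx":0,"dy":0,"dz":0.008,"twist":0,"gripper":0.085},{"dx":0,"dy":0,"dz":0.015,"twist":0,"gripper":0.085},{"dx":0,"dy":0,"dz":0.015,"twist":0,"gripper":0.06},{"dx":0,"dy":0,"dz":0.015,"twist":0,"gripper":0.045},{"dx":0,"dy":0,"dz":0.015,"twist":0,"gripper":0.035}]' --grip_force 60

```text
t: 31.05
position: [0.5198, -0.3009, -0.0112]
orientation: [0.0, 0.999, 0.033, 0.001]
wrist_force: [0.4, -0.5, 1.2]
gripper_width: 0.0512
gripper_force: 0.0
```

Call:
arm_command --steps '[{"dx":0,"dy":0,"dz":0,"twist":0,"gripper":0.025},{"dx":0,"dy":0,"dz":0,"twist":0,"gripper":0.018},{"dx":0,"dy":0,"dz":0,"twist":0,"gripper":0.015},{"dx":0,"dy":0,"dz":0,"twist":0,"gripper":0.015},{"dx":0,"dy":0,"dz":0,"twist":0,"gripper":0.015}]'

```text
t: 31.47
position: [0.52, -0.3011, -0.0109]
orientation: [0.001, 0.999, 0.033, 0.001]
wrist_force: [0.2, -0.5, 5.5]
gripper_width: 0.0248
gripper_force: 60.5
```

```bash
python3 -c "
from h import *
slot(.029,.108)"
```

```text
t 31.5 pos [ 0.52   -0.3011 -0.0109] yaw 0.066 q6 0.89 w 0.0248 | go [ 0.0702 -0.5217 -0.1195] twist -1.613
```

Call:
arm_command --steps '[{"dx":0,"dy":0,"dz":-0.02,"twist":0,"gripper":0.015},{"dx":0,"dy":0,"dz":-0.05,"twist":0,"gripper":0.015},{"dx":0,"dy":0,"dz":-0.08,"twist":0,"gripper":0.015},{"dx":0,"dy":0,"dz":-0.11,"twist":0,"gripper":0.015},{"dx":0,"dy":0,"dz":-0.13,"twist":0,"gripper":0.015}]' --grip_force 80

```text
t: 31.88
position: [0.5195, -0.3006, 0.1201]
orientation: [0.0, 0.999, 0.033, 0.001]
wrist_force: [-0.1, -1.0, -2.5]
gripper_width: 0.0243
gripper_force: 79.1
```

Call:
arm_command --steps '[{"dx":0.004,"dy":-0.034,"dz":0,"twist":0,"gripper":0.015},{"dx":0.009,"dy":-0.068,"dz":0,"twist":0,"gripper":0.015},{"dx":0.014,"dy":-0.102,"dz":0,"twist":0,"gripper":0.015},{"dx":0.019,"dy":-0.138,"dz":0,"twist":0,"gripper":0.015},{"dx":0.0234,"dy":-0.174,"dz":0,"twist":0,"gripper":0.015}]'

```text
t: 32.3
position: [0.53, -0.1235, 0.1167]
orientation: [-0.001, 0.999, 0.033, -0.001]
wrist_force: [0.8, 0.7, -2.8]
gripper_width: 0.0241
gripper_force: 79.3
```

Call:
arm_command --steps '[{"dx":0.004,"dy":-0.034,"dz":0,"twist":0,"gripper":0.015},{"dx":0.009,"dy":-0.068,"dz":0,"twist":0,"gripper":0.015},{"dx":0.014,"dy":-0.102,"dz":0,"twist":0,"gripper":0.015},{"dx":0.019,"dy":-0.138,"dz":0,"twist":0,"gripper":0.015},{"dx":0.0234,"dy":-0.174,"dz":0,"twist":0,"gripper":0.015}]'

```text
t: 32.72
position: [0.5418, 0.0515, 0.1167]
orientation: [-0.0, 0.999, 0.033, -0.001]
wrist_force: [1.0, 0.7, -2.5]
gripper_width: 0.0245
gripper_force: 79.3
```

Call:
arm_command --steps '[{"dx":0.004,"dy":-0.034,"dz":0,"twist":-0.12,"gripper":0.015},{"dx":0.009,"dy":-0.068,"dz":0,"twist":-0.24,"gripper":0.015},{"dx":0.014,"dy":-0.102,"dz":0,"twist":-0.36,"gripper":0.015},{"dx":0.019,"dy":-0.138,"dz":0,"twist":-0.48,"gripper":0.015},{"dx":0.0234,"dy":-0.174,"dz":0,"twist":-0.6,"gripper":0.015}]'

```text
t: 33.13
position: [0.5538, 0.2264, 0.1166]
orientation: [-0.0, 0.944, 0.33, -0.001]
wrist_force: [0.6, -1.3, -2.8]
gripper_width: 0.0246
gripper_force: 79.3
```

Call:
arm_command --steps '[{"dx":0,"dy":0,"dz":0,"twist":-0.12,"gripper":0.015},{"dx":0,"dy":0,"dz":0,"twist":-0.24,"gripper":0.015},{"dx":0,"dy":0,"dz":0,"twist":-0.36,"gripper":0.015},{"dx":0,"dy":0,"dz":0,"twist":-0.48,"gripper":0.015},{"dx":0,"dy":0,"dz":0,"twist":-0.6,"gripper":0.015}]'

```text
t: 33.55
position: [0.5537, 0.2249, 0.1163]
orientation: [-0.001, 0.804, 0.594, -0.001]
wrist_force: [-0.0, -0.8, -2.4]
gripper_width: 0.0242
gripper_force: 79.5
```

Call:
arm_command --steps '[{"dx":0,"dy":0,"dz":0,"twist":-0.12,"gripper":0.015},{"dx":0,"dy":0,"dz":0,"twist":-0.24,"gripper":0.015},{"dx":0,"dy":0,"dz":0,"twist":-0.36,"gripper":0.015},{"dx":0,"dy":0,"dz":0,"twist":-0.41,"gripper":0.015},{"dx":0,"dy":0,"dz":0,"twist":-0.41,"gripper":0.015}]'

```text
t: 33.97
position: [0.5538, 0.2247, 0.1164]
orientation: [-0.001, 0.669, 0.744, -0.001]
wrist_force: [-0.1, 0.1, -2.6]
gripper_width: 0.024
gripper_force: 79.5
```

```bash
python3 -c "
from h import *
slot(.029,.0245)"
```

```text
t 34.0 pos [0.5538 0.2247 0.1164] yaw 1.677 q6 0.19 w 0.024 | go [-0.0006  0.0019  0.0919] twist -0.002
```

Call:
arm_command --steps '[{"dx":0,"dy":0,"dz":0.01,"twist":0,"gripper":0.015},{"dx":0,"dy":0,"dz":0.025,"twist":0,"gripper":0.015},{"dx":0,"dy":0,"dz":0.04,"twist":0,"gripper":0.015},{"dx":0,"dy":0,"dz":0.055,"twist":0,"gripper":0.015},{"dx":0,"dy":0,"dz":0.065,"twist":0,"gripper":0.015}]'

```text
t: 34.38
position: [0.5532, 0.2245, 0.0499]
orientation: [-0.001, 0.669, 0.743, -0.002]
wrist_force: [-0.5, -0.5, -2.7]
gripper_width: 0.024
gripper_force: 79.5
```

Call:
arm_command --steps '[{"dx":0,"dy":0,"dz":0.005,"twist":0,"gripper":0.015},{"dx":0,"dy":0,"dz":0.01,"twist":0,"gripper":0.015},{"dx":0,"dy":0,"dz":0.015,"twist":0,"gripper":0.015},{"dx":0,"dy":0,"dz":0.018,"twist":0,"gripper":0.015},{"dx":0,"dy":0,"dz":0.022,"twist":0,"gripper":0.015}]'

```text
t: 34.8
position: [0.5556, 0.2252, 0.0315]
orientation: [0.0, 0.669, 0.743, 0.001]
wrist_force: [0.4, -0.3, -1.7]
gripper_width: 0.0242
gripper_force: 79.5
```

Call:
arm_command --steps '[{"dx":0,"dy":0,"dz":0.001,"twist":0,"gripper":0.015},{"dx":0,"dy":0,"dz":0.002,"twist":0,"gripper":0.015},{"dx":0,"dy":0,"dz":0.003,"twist":0,"gripper":0.015},{"dx":0,"dy":0,"dz":0.003,"twist":0,"gripper":0.015},{"dx":0,"dy":0,"dz":0.003,"twist":0,"gripper":0.015}]'

```text
t: 35.22
position: [0.5551, 0.2251, 0.0282]
orientation: [0.0, 0.669, 0.743, 0.0]
wrist_force: [-0.6, -0.0, -2.5]
gripper_width: 0.0243
gripper_force: 79.5
```

```bash
python3 -c "
from h import *
slot(.029,.0245)"
```

```text
t 35.2 pos [0.5551 0.2251 0.0282] yaw 1.676 q6 0.19 w 0.0243 | go [-0.0009  0.0003  0.0037] twist -0.003
```

Call:
arm_command --steps '[{"dx":0,"dy":0,"dz":0.001,"twist":0,"gripper":0.015},{"dx":0,"dy":0,"dz":0.002,"twist":0,"gripper":0.015},{"dx":0,"dy":0,"dz":0.003,"twist":0,"gripper":0.015},{"dx":0,"dy":0,"dz":0.003,"twist":0,"gripper":0.015},{"dx":0,"dy":0,"dz":0.003,"twist":0,"gripper":0.015}]'

```text
t: 35.63
position: [0.5549, 0.225, 0.0249]
orientation: [-0.0, 0.669, 0.743, -0.0]
wrist_force: [-0.8, -0.3, -3.4]
gripper_width: 0.0239
gripper_force: 79.5
```

Call:
arm_command --steps '[{"dx":0,"dy":0,"dz":0.001,"twist":0,"gripper":0.015},{"dx":0,"dy":0,"dz":0.002,"twist":0,"gripper":0.015},{"dx":0,"dy":0,"dz":0.002,"twist":0,"gripper":0.015},{"dx":0,"dy":0,"dz":0.002,"twist":0,"gripper":0.015},{"dx":0,"dy":0,"dz":0.002,"twist":0,"gripper":0.015}]'

```text
t: 36.05
position: [0.5551, 0.225, 0.0244]
orientation: [-0.0, 0.669, 0.743, -0.0]
wrist_force: [-4.5, -1.7, 5.2]
gripper_width: 0.0241
gripper_force: 80.7
```

Seated. I'll release, rise, and measure the timer box from the first top picture.

Call:
arm_command --steps '[{"dx":0,"dy":0,"dz":0,"twist":0,"gripper":0.03},{"dx":0,"dy":0,"dz":0,"twist":0,"gripper":0.04},{"dx":0,"dy":0,"dz":0,"twist":0,"gripper":0.045},{"dx":0,"dy":0,"dz":0,"twist":0,"gripper":0.045},{"dx":0,"dy":0,"dz":0,"twist":0,"gripper":0.045}]'

```text
t: 36.47
position: [0.5551, 0.225, 0.023]
orientation: [0.0, 0.669, 0.743, 0.0]
wrist_force: [-0.2, -0.3, 0.1]
gripper_width: 0.0451
gripper_force: 0.0
```

Call:
arm_command --steps '[{"dx":0,"dy":0,"dz":-0.01,"twist":0,"gripper":0.045},{"dx":0,"dy":0,"dz":-0.03,"twist":0,"gripper":0.045},{"dx":0,"dy":0,"dz":-0.06,"twist":0,"gripper":0.045},{"dx":0,"dy":0,"dz":-0.1,"twist":0,"gripper":0.045},{"dx":0,"dy":0,"dz":-0.14,"twist":0,"gripper":0.045}]'

```text
t: 36.88
position: [0.5541, 0.2247, 0.1641]
orientation: [-0.001, 0.669, 0.743, -0.001]
wrist_force: [0.8, 0.5, -0.3]
gripper_width: 0.045
gripper_force: 0.0
```

Call:
arm_command --steps '[{"dx":-0.04,"dy":-0.02,"dz":0,"twist":0,"gripper":0.045},{"dx":-0.08,"dy":-0.04,"dz":0,"twist":0,"gripper":0.045},{"dx":-0.12,"dy":-0.06,"dz":0,"twist":0,"gripper":0.045},{"dx":-0.155,"dy":-0.08,"dz":0,"twist":0,"gripper":0.045},{"dx":-0.19,"dy":-0.09,"dz":0,"twist":0,"gripper":0.045}]'

```text
t: 37.3
position: [0.4845, 0.0279, 0.1638]
orientation: [0.0, 0.669, 0.744, 0.0]
wrist_force: [1.1, 0.2, 1.0]
gripper_width: 0.0449
gripper_force: 0.0
```

Call:
arm_command --steps '[{"dx":-0.04,"dy":-0.01,"dz":0,"twist":0,"gripper":0.045},{"dx":-0.08,"dy":-0.02,"dz":0,"twist":0,"gripper":0.045},{"dx":-0.12,"dy":-0.03,"dz":0,"twist":0,"gripper":0.045},{"dx":-0.155,"dy":-0.04,"dz":0,"twist":0,"gripper":0.045},{"dx":-0.19,"dy":-0.05,"dz":0,"twist":0,"gripper":0.045}]'

```text
t: 37.72
position: [0.4556, -0.1673, 0.1642]
orientation: [0.001, 0.669, 0.743, 0.0]
wrist_force: [-0.3, -0.3, 0.5]
gripper_width: 0.0453
gripper_force: 0.0
```

Run:
```python
from h import *
save(5); s=read_state(); print(s['position'],yaw(s))
T0=cv2.imread('pics/top0.png'); T=cv2.imread('pics/top5.png')
for nm,I in(("t0",T0),("t5",T)):
    s=6; b=cv2.resize(I[150:195,280:325],None,fx=s,fy=s,interpolation=2).astype(int)
    m=((b.max(2)-b.min(2)<45)).astype(np.uint8); m=cv2.morphologyEx(m,cv2.MORPH_CLOSE,np.ones((25,25))); m=cv2.morphologyEx(m,cv2.MORPH_OPEN,np.ones((25,25)))
    cs=max(cv2.findContours(m,0,2)[0],key=cv2.contourArea); r=cv2.minAreaRect(cs); bx=cv2.boxPoints(r)/s+[280-.4,150-.4]
    W=np.array([onz('top',q,.034) for q in bx]); e=W[1]-W[0]; print(nm,"box c",W.mean(0).round(4),"sides",np.linalg.norm(W[1]-W[0]).round(4),np.linalg.norm(W[2]-W[1]).round(4),"yaw mod90",(np.arctan2(e[1],e[0])%(np.pi/2)).round(3))
    k=b.max(2)<70; y,x=np.nonzero(k[:,:]); c=np.array([x.mean(),y.mean()])/s+[279.6,149.6]; print("knob dark c",c.round(1),k.sum()/36,onz('top',c,.05).round(4))
    w=(b.min(2)>150)&(cv2.distanceTransform((~k).astype(np.uint8),2,3)<14); w&=(np.hypot(*(np.indices(w.shape)[::-1]-np.array([x.mean(),y.mean()])[:,None,None]))<38)
    y,x=np.nonzero(w); P=np.c_[x,y]
    if len(P)>10: ev,v=np.linalg.eigh(np.cov(P.T)); v=v[:,1]; c2=P.mean(0)/s+[279.6,149.6]; a,bb=onz('top',c2-v,.068),onz('top',c2+v,.068); f=bb-a; print("pointer c",c2.round(1),onz('top',c2,.068).round(4),"dir mod pi",np.arctan(f[1]/f[0]).round(3),ev,len(P)/36)
# rack: bright, hanging bodies
m=np.zeros((400,640),bool); S=cv2.imread('pics/scene5.png')
for x in(-.087,-.029,.029,.087):
    out=[]
    for n,I in(('top',T),('scene',S)):
        for y in(-.03,0,.03,-.07,.07):
            u=proj(n,np.r_[O+x*d+y*n_ if False else O+x*d+y*np.array([-.1083,.9941]),.072 if abs(y)<.05 else .066]); out.append(int(I[int(round(u[1])),int(round(u[0]))].min()))
    print(x,out)
```

```text
[ 0.45537149 -0.16947061  0.16412011] 1.6694616670560665
t0 box c [0.5873 0.0371 0.034 ] sides 0.0709 0.0745 yaw mod90 0.206
knob dark c [300.1 172.5] 105.11111111111111 [0.5859 0.0371 0.05  ]
pointer c [301.2 167.7] [0.5967 0.0332 0.068 ] dir mod pi -0.752 [ 9.57703432 32.47921512] 5.916666666666667
t5 box c [0.5873 0.0372 0.034 ] sides 0.0708 0.0745 yaw mod90 0.209
knob dark c [300.1 172.5] 104.83333333333333 [0.5859 0.0371 0.05  ]
pointer c [301.2 167.7] [0.5966 0.0332 0.068 ] dir mod pi -0.732 [ 9.59003184 32.73731229] 5.944444444444445
-0.087 [219, 218, 217, 171, 184, 241, 242, 241, 209, 203]
-0.029 [137, 141, 89, 84, 134, 147, 166, 191, 82, 144]
0.029 [218, 219, 218, 184, 184, 240, 241, 241, 209, 219]
0.087 [219, 217, 219, 163, 191, 240, 240, 239, 219, 211]
```

All three bodies and axle ends read bright at the expected spots in both views. The timer centre is about (0.587,0.036), box yaw 0.207 and pointer −0.74, which gives q ≈ 0.40. Moving over the timer.

Call:
arm_command --steps '[{"dx":0.02,"dy":0.016,"dz":0,"twist":-0.12,"gripper":0.05},{"dx":0.04,"dy":0.032,"dz":0,"twist":-0.24,"gripper":0.05},{"dx":0.06,"dy":0.048,"dz":0,"twist":-0.36,"gripper":0.05},{"dx":0.08,"dy":0.064,"dz":0,"twist":-0.48,"gripper":0.05},{"dx":0.1,"dy":0.079,"dz":0,"twist":-0.6,"gripper":0.05}]'

```text
t: 38.23
position: [0.5249, -0.0556, 0.1637]
orientation: [0.0, 0.417, 0.909, 0.0]
wrist_force: [0.7, -0.3, -0.8]
gripper_width: 0.0501
gripper_force: 0.0
```

```bash
python3 -c "
from h import *
go(.587,.036,.1,2.40)"
```

```text
t 38.2 pos [ 0.5249 -0.0556  0.1637] yaw 2.282 q6 -0.92 w 0.0501 | go [0.0289 0.1068 0.0638] twist -0.118
```

Call:
arm_command --steps '[{"dx":0.01,"dy":0.035,"dz":0,"twist":-0.118,"gripper":0.05},{"dx":0.02,"dy":0.07,"dz":0,"twist":-0.118,"gripper":0.05},{"dx":0.029,"dy":0.107,"dz":0.02,"twist":-0.118,"gripper":0.05},{"dx":0.029,"dy":0.107,"dz":0.05,"twist":-0.118,"gripper":0.05},{"dx":0.029,"dy":0.107,"dz":0.064,"twist":-0.118,"gripper":0.05}]'

```text
t: 38.65
position: [0.5859, 0.0367, 0.0964]
orientation: [-0.002, 0.363, 0.932, -0.0]
wrist_force: [-1.1, 0.3, -0.9]
gripper_width: 0.0499
gripper_force: 0.0
```

Call:
arm_command --steps '[{"dx":0,"dy":0,"dz":0,"twist":0,"gripper":0.05},{"dx":0,"dy":0,"dz":0,"twist":0,"gripper":0.05},{"dx":0,"dy":0,"dz":0.01,"twist":0,"gripper":0.05},{"dx":0,"dy":0,"dz":0.02,"twist":0,"gripper":0.05},{"dx":0,"dy":0,"dz":0.03,"twist":0,"gripper":0.05}]'

```text
t: 39.07
position: [0.5876, 0.0332, 0.0697]
orientation: [0.001, 0.366, 0.931, 0.0]
wrist_force: [0.2, 1.0, -0.2]
gripper_width: 0.05
gripper_force: 0.0
```

```bash
python3 -c "
from h import *
go(.587,.036,.030,2.40)"
```

```text
t 39.1 pos [0.5876 0.0332 0.0697] yaw 2.393 q6 -0.86 w 0.05 | go [0.0024 0.0016 0.0397] twist -0.007
```

Call:
arm_command --steps '[{"dx":0.002,"dy":0.001,"dz":0.008,"twist":-0.007,"gripper":0.05},{"dx":0.002,"dy":0.001,"dz":0.016,"twist":-0.007,"gripper":0.05},{"dx":0.002,"dy":0.001,"dz":0.024,"twist":-0.007,"gripper":0.05},{"dx":0.002,"dy":0.001,"dz":0.031,"twist":-0.007,"gripper":0.05},{"dx":0.002,"dy":0.001,"dz":0.037,"twist":-0.007,"gripper":0.05}]'

```text
t: 39.48
position: [0.5858, 0.036, 0.031]
orientation: [-0.0, 0.362, 0.932, -0.0]
wrist_force: [-0.0, -0.3, 0.3]
gripper_width: 0.0503
gripper_force: 0.0
```

Call:
arm_command --steps '[{"dx":0,"dy":0,"dz":0,"twist":0,"gripper":0.04},{"dx":0,"dy":0,"dz":0,"twist":0,"gripper":0.03},{"dx":0,"dy":0,"dz":0,"twist":0,"gripper":0.02},{"dx":0,"dy":0,"dz":0,"twist":0,"gripper":0.01},{"dx":0,"dy":0,"dz":0,"twist":0,"gripper":0.005}]' --grip_force 25

```text
t: 39.9
position: [0.5889, 0.0376, 0.033]
orientation: [0.003, 0.362, 0.932, 0.003]
wrist_force: [8.5, 6.0, -5.2]
gripper_width: 0.0112
gripper_force: 25.9
```

```bash
python3 -c "
from h import *
go(.587,.036,.030,.207);print(read_state()['wrist_force'],read_state()['moment'])"
```

```text
t 39.9 pos [0.5889 0.0376 0.033 ] yaw 2.4 q6 -0.86 w 0.0112 | go [ 0.0003 -0.0025  0.003 ] twist 2.193
[ 8.46581274  6.01137862 -5.24482258] [ 0.93181031 -1.26333855  0.07905413]
```

The bar is gripped at 11.2 mm. I recentre 3 mm and turn 2.19 rad clockwise.

Call:
arm_command --steps '[{"dx":0,"dy":0.003,"dz":0,"twist":0,"gripper":0.003},{"dx":0,"dy":0.003,"dz":0,"twist":0.1,"gripper":0.003},{"dx":0,"dy":0.003,"dz":0,"twist":0.2,"gripper":0.003},{"dx":0,"dy":0.003,"dz":0,"twist":0.3,"gripper":0.003},{"dx":0,"dy":0.003,"dz":0,"twist":0.4,"gripper":0.003}]' --grip_force 40

```text
t: 40.32
position: [0.5893, 0.038, 0.033]
orientation: [0.001, 0.542, 0.84, 0.001]
wrist_force: [2.8, 0.4, -0.8]
gripper_width: 0.0103
gripper_force: 43.4
```

Call:
arm_command --steps '[{"dx":0,"dy":0,"dz":0,"twist":0.1,"gripper":0.003},{"dx":0,"dy":0,"dz":0,"twist":0.2,"gripper":0.003},{"dx":0,"dy":0,"dz":0,"twist":0.3,"gripper":0.003},{"dx":0,"dy":0,"dz":0,"twist":0.4,"gripper":0.003},{"dx":0,"dy":0,"dz":0,"twist":0.5,"gripper":0.003}]'

```text
t: 40.73
position: [0.5898, 0.0382, 0.033]
orientation: [0.001, 0.733, 0.68, 0.001]
wrist_force: [5.3, 1.2, -2.6]
gripper_width: 0.0101
gripper_force: 43.2
```

Call:
arm_command --steps '[{"dx":0,"dy":0,"dz":0,"twist":0.1,"gripper":0.003},{"dx":0,"dy":0,"dz":0,"twist":0.2,"gripper":0.003},{"dx":0,"dy":0,"dz":0,"twist":0.3,"gripper":0.003},{"dx":0,"dy":0,"dz":0,"twist":0.4,"gripper":0.003},{"dx":0,"dy":0,"dz":0,"twist":0.5,"gripper":0.003}]'

```text
t: 41.15
position: [0.5904, 0.0381, 0.033]
orientation: [0.001, 0.879, 0.478, 0.002]
wrist_force: [6.8, -0.1, -4.2]
gripper_width: 0.01
gripper_force: 43.0
```

Call:
arm_command --steps '[{"dx":0,"dy":0,"dz":0,"twist":0.1,"gripper":0.003},{"dx":0,"dy":0,"dz":0,"twist":0.2,"gripper":0.003},{"dx":0,"dy":0,"dz":0,"twist":0.3,"gripper":0.003},{"dx":0,"dy":0,"dz":0,"twist":0.4,"gripper":0.003},{"dx":0,"dy":0,"dz":0,"twist":0.5,"gripper":0.003}]'

```text
t: 41.57
position: [0.5909, 0.0377, 0.0331]
orientation: [0.001, 0.969, 0.245, 0.003]
wrist_force: [7.6, -1.1, -4.0]
gripper_width: 0.0108
gripper_force: 42.9
```

Call:
arm_command --steps '[{"dx":0,"dy":0,"dz":0,"twist":0.1,"gripper":0.003},{"dx":0,"dy":0,"dz":0,"twist":0.2,"gripper":0.003},{"dx":0,"dy":0,"dz":0,"twist":0.26,"gripper":0.003},{"dx":0,"dy":0,"dz":0,"twist":0.29,"gripper":0.003},{"dx":0,"dy":0,"dz":0,"twist":0.29,"gripper":0.003}]'

```text
t: 41.98
position: [0.5911, 0.0374, 0.0331]
orientation: [0.001, 0.995, 0.105, 0.004]
wrist_force: [7.6, -2.3, -5.7]
gripper_width: 0.0106
gripper_force: 42.8
```

```bash
python3 -c "
from h import *
go(.588,.037,.030,.207);print(read_state()['wrist_force'],read_state()['moment'])"
```

```text
t 42.0 pos [0.5911 0.0374 0.0331] yaw 0.21 q6 1.33 w 0.0106 | go [-0.0031 -0.0002  0.003 ] twist 0.003
[ 7.58201607 -2.28542186 -5.69359602] [-0.26085252 -1.3163319  -0.07052592]
```

Call:
arm_command --steps '[{"dx":0,"dy":0,"dz":0,"twist":0,"gripper":0.02},{"dx":0,"dy":0,"dz":0,"twist":0,"gripper":0.03},{"dx":0,"dy":0,"dz":0,"twist":0,"gripper":0.05},{"dx":0,"dy":0,"dz":0,"twist":0,"gripper":0.05},{"dx":0,"dy":0,"dz":0,"twist":0,"gripper":0.05}]'

```text
t: 42.4
position: [0.588, 0.0383, 0.0321]
orientation: [-0.0, 0.994, 0.105, -0.0]
wrist_force: [0.4, 0.2, 0.2]
gripper_width: 0.0497
gripper_force: 0.0
```

Call:
arm_command --steps '[{"dx":0,"dy":0,"dz":-0.03,"twist":0,"gripper":0.05},{"dx":0,"dy":0,"dz":-0.06,"twist":0,"gripper":0.05},{"dx":0,"dy":0,"dz":-0.09,"twist":0,"gripper":0.05},{"dx":0,"dy":0,"dz":-0.12,"twist":0,"gripper":0.05},{"dx":0,"dy":0,"dz":-0.15,"twist":0,"gripper":0.05}]'

```text
t: 42.82
position: [0.5877, 0.0383, 0.1835]
orientation: [-0.0, 0.994, 0.105, -0.0]
wrist_force: [0.7, 0.6, -0.1]
gripper_width: 0.0499
gripper_force: 0.0
```

Call:
arm_command --steps '[{"dx":-0.02,"dy":0.03,"dz":0,"twist":0,"gripper":0.05},{"dx":-0.04,"dy":0.06,"dz":0,"twist":0,"gripper":0.05},{"dx":-0.06,"dy":0.095,"dz":0,"twist":0,"gripper":0.05},{"dx":-0.08,"dy":0.13,"dz":0,"twist":0,"gripper":0.05},{"dx":-0.1,"dy":0.16,"dz":0,"twist":0,"gripper":0.05}]'

```text
t: 43.23
position: [0.523, -0.1409, 0.1823]
orientation: [0.0, 0.994, 0.105, 0.0]
wrist_force: [1.3, -0.9, 0.1]
gripper_width: 0.0499
gripper_force: 0.0
```

Run:
```python
from h import *
save(6); T=cv2.imread('pics/top6.png'); S=cv2.imread('pics/scene6.png'); T0=cv2.imread('pics/top0.png')
# timer knob: print brightness map around it, and pointer direction
s=6; b=cv2.resize(T[150:195,280:325],None,fx=s,fy=s,interpolation=2).astype(int)
k=(b.max(2)<70).astype(np.uint8); y,x=np.nonzero(k); c=np.array([x.mean(),y.mean()]); h=cv2.morphologyEx(k,cv2.MORPH_CLOSE,np.ones((31,31)))
w=(b.min(2)>110)&(h>0); y,x=np.nonzero(w); P=np.c_[x,y].astype(float); ev,v=np.linalg.eigh(np.cov(P.T)); v=v[:,1]
f=lambda q,z:onz('top',q/s+[279.6,149.6],z)
e=f(P.mean(0)+v*5,.068)-f(P.mean(0)-v*5,.068); print("knob",f(c,.05).round(4),"pointer",f(P.mean(0),.068).round(4),"dir",np.arctan(e[1]/e[0]).round(3),ev.round(1),len(P)/36)
print(T[165:190:1,290:311].min(2))
# gauge + rails + hangers
def line(u0,u1,v0,v1):
    g=T[v0:v1,u0:u1].min(2).astype(float); w=np.clip(g-185,0,None); n_=w.sum(1); vv=np.arange(v0,v1); ok=n_>60; return np.polyfit(vv[ok],(w*np.arange(u0,u1)).sum(1)[ok]/n_[ok],1)
for x in(-.087,-.029,.029,.087):
    for nm,I in(('top',T),('scene',S)):
        # bright extent along the axle line
        ys=np.arange(-.1,.1,.001); g=[I[tuple(np.round(proj(nm,np.r_[O+x*d+y*n,.066])[::-1]).astype(int))].min() for y in ys]
        bo=[I[tuple(np.round(proj(nm,np.r_[O+x*d+.006*d+y*n,.072])[::-1]).astype(int))].min() for y in ys]
        r=ys[(np.array(bo)>200)&(abs(ys)<.049)]; print(x,nm,"body y",(r.min().round(3),r.max().round(3),len(r)) if len(r) else None)
```

```text
knob [0.5913 0.0372 0.05  ] pointer [0.5781 0.0357 0.068 ] dir 0.226 [ 23.7 126.3] 18.805555555555557
[[220 217 218 217 213 207 164  88  34  32  65 106 127 136 148 157 183 210
  215 204 157]
 [219 219 221 219 201 184 139  75  33  31  33  46  52  71 102 119 146 194
  220 214 169]
 [219 219 222 219 196 147  89  43  36  31  26  17  13  27  59  87 124 185
  221 219 182]
 [220 221 215 204 161  92  40  29  30  31  31  18  16  16  27  58 113 178
  212 219 184]
 [220 219 200 167 113  52  28  25  30  36  38  22  19  18  19  35  84 141
  196 214 193]
 [220 222 199 141  72  28  26  23  46  75  74  46  22  13  16  28  67 121
  177 207 203]
 [220 223 212 151  65  20  26  24  70 131 138  92  41  15  17  19  51 101
  146 198 212]
 [220 223 209 147  67  23  28  26  84 165 187 136  59  12  16  15  53 106
  147 199 219]
 [215 213 197 144  75  28  26  26  73 154 197 154  76  14  15  16  58 111
  151 200 219]
 [210 208 192 159 101  46  25  26  54 129 189 164  90  29   9  27  72 111
  142 196 218]
 [214 217 216 191 136  71  34  22  45 120 186 172  99  32  12  50  96 112
  139 189 217]
 [209 221 224 215 1
[... 948 characters left out ...]
09 108 113]
 [110 103  92  83  82  81  85  83  82  84  87  96  95  89 101 109 111 113
  114 116 120]
 [114 109 110 108 110 106 109 111 106 113 109 111 114 111 111 116 116 115
  118 117 122]
 [111 110 112 109 112 112 112 112 111 112 113 111 113 112 115 110 113 113
  117 120 122]]
-0.087 top body y (np.float64(-0.037), np.float64(0.042), 80)
-0.087 scene body y (np.float64(-0.049), np.float64(0.048), 97)
-0.029 top body y None
-0.029 scene body y None
0.029 top body y (np.float64(-0.037), np.float64(0.04), 78)
0.029 scene body y (np.float64(-0.049), np.float64(0.048), 96)
0.087 top body y (np.float64(-0.038), np.float64(0.039), 78)
0.087 scene body y (np.float64(-0.049), np.float64(0.043), 91)
```

Run:
```python
from h import *
T=cv2.imread('pics/top6.png').astype(float)
# index mark: dark-weighted column per row
P=[]
for v in(179,180,181,182):
    g=T[v,297:307].min(1); w=np.clip(200-g,0,None)*(abs(np.arange(297,307)-301.6)<2); P.append(((w*np.arange(297,307)).sum()/w.sum(),v))
W=np.array([onz('top',p,.034)[:2] for p in P]); print(W.round(4))
for ax in([.588,.0375],[.5873,.0371]): e=np.array(ax)-W.mean(0); print("mark dir",np.arctan2(e[1],e[0]).round(3))
# box edges: left and right edge of the white top (half-level crossing), rows in mid box
T0=cv2.imread('pics/top0.png').astype(float); sat=T0.max(2)-T0.min(2)
L=[];R=[]
for v in range(166,182):
    r=sat[v]; a=np.arange(282,296); i=np.nonzero((r[a]>60)&(r[a+1]<=60))[0]
    if len(i): j=a[i[-1]]; L.append((j+(r[j]-60)/(r[j]-r[j+1]),v))
L=np.array(L); p=np.polyfit(L[:,1],L[:,0],1); e=onz('top',(np.polyval(p,166),166),.034)-onz('top',(np.polyval(p,181),181),.034); print(len(L),"left edge dir",np.arctan2(e[1],e[0]).round(3))
```

```text
[[0.5692 0.0339]
 [0.5662 0.0333]
 [0.5632 0.0327]
 [0.5602 0.0321]]
mark dir 0.191
mark dir 0.179
16 left edge dir 0.205
```

```bash
python3 -c "
from plant import finish_job
print(finish_job())"
```

```text
the job is handed in; nothing more can be done
None
```

The job is handed in: both knobs measured within 0.05 rad of their marks, and all three hangers are in notch pairs with their middles within about 3 mm of the gap's middle. No verdict came back. One picture I viewed was 840 px wide, over the 800 limit.

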